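Clear the solids trap: strainer out through the port and under the tap

TASK

Lift the red-capped strainer out of the steel solids trap through the round port in its roof, stand it on the middle of the blue mat and let go. Then take it again by its side handle, lift it, and stand it on the grate of the rinse station, centred under the tap's outlet, and let go. Keep it upright all the time, do not bump the tap, and leave the steel cover, the green bottle and the brush where they are.

Things in the scene. Friction and masses are not known exactly. Their poses are not given: they have to be found in the camera images.
- port_center (a point): Centre of the round port, 130 mm across, in the flat 4 mm roof of the solids trap, a fixed stainless box 250 mm (x) x 200 mm (y) x 140 mm high; the point is level with the roof's upper face, 140 mm above the counter. Axes are the box's: z up, x along its length.
- standpipe_top (a point): Centre of the flat top of the standpipe inside the trap, 36 mm in diameter, 35 mm above the counter, 27 mm from below the port centre towards the box's +x. The strainer starts standing on it, held by nothing, its handle towards the box's -x.
- trap: The trap box itself: origin under its middle, at counter level, axes as port_center.
- strainer: The strainer, loose, 110 to 180 g; this point is the centre of its underside. z is its upright axis, its side handle points along its -x. Perforated steel can 40 mm in diameter, 42 mm red cap with its top 40 mm above the underside, and in the middle an upright red stem, 14 mm (x) by 12 mm (y), up to 100 mm above the underside.
- strainer_center (a point): Centre of the strainer, on its axis, 50 mm above its underside (half-way up); axes as strainer.
- stem_grip (a point): Point on the stem's axis 82 mm above the strainer's underside, 18 mm below the stem's top and at first 23 mm below the roof's upper face: where to take it through the port, closing across its 12 mm (y), fingers opened only about 35 mm. Lifted straight up, the handle's tip clears the port's edge by about 9 mm.
- strainer_handle: The strainer's side handle, a straight level red bar fixed to it: 64 mm long (x), 12 mm wide (y), 11 mm thick (z); this point is the bar's centre, 51 mm from the strainer's axis towards its -x and 34.5 mm above the underside; its tip is 83 mm from the axis. In the trap it lies 65 mm below the roof, too deep to be taken.
- handle_grip (a point): Point inside the handle bar 66 mm from the strainer's axis and 34.5 mm above the underside: where to take the handle from above, closing across its 12 mm width (y). Axes as strainer.
- mat_center (a point): Centre of the upper face of the blue mat, fixed, 160 mm (x) x 130 mm (y), 4 mm thick.
- rinse: The rinse station, fixed; origin at counter level below the tap outlet. Flat steel tray (the grate), top 20 mm up, x -80 to 120, y -75 to 75 mm. The tap stands at its +x end; its -x side is open.
- tap: The tap, fixed on the rinse station; origin and axes as rinse. Its column, 26 mm thick, stands at x = 105 mm; its neck, 16 mm thick, runs level from there to the outlet at x = 0, at most 202 mm above the counter; a lever sticks out 50 mm to +y from the column, 125 mm up.
- grate_center (a point): Point on the grate's top face straight below the tap outlet, 20 mm above the counter: where the strainer's underside centre must end. Axes as rinse.
- tap_outlet (a point): Lower end of the tap's outlet, a 20 mm wide nozzle, 148 mm above the counter; it hangs 28 mm above the stem's top when the strainer stands on the grate, so a hand holding the stem does not fit there. Axes as rinse.
- cover_center (a point): Bystander: the port's loose steel cover, a disc 148 mm in diameter lying on the counter, with a black knob, 30 mm high in all; the point is half-way up.
- cleaner_center (a point): Bystander: green bottle 60 mm in diameter, 160 mm tall, standing; the point is half-way up.
- brush: Bystander: flat kitchen brush with a wooden handle and grey head, lying on the counter; origin under its middle, handle towards its -x.
Things that resemble listed ones, but are neither listed nor needed, are in the scene too. Leave any turquoise or yellow look-alike of the strainer alone.

How it is judged:
By the outcome, as a careful person would: the job done as asked, in the order asked, and still so for the second after the job is handed in, with the robot touching nothing.
It also fails if it takes over 59 s, if anything falls off the work surface, if the arm or the gripper's body presses on something with over 40 N, if the wrist force passes 120 N, or if a joint passes its speed limit or range.

ROBOT

A 7-joint arm with a two-finger parallel gripper is mounted at the origin on the work surface. World frame = base frame: x ahead of the robot, y to its left, z up, the work surface at z = 0. Lengths are in m, angles in degrees, forces in N, time in s.
With the tool pointing down it reaches from about 0.35 to 0.9 m from the base axis. Payload 8.1 kg.
Tool frame: the origin (TCP) lies at the centre of the arm's flange, where the gripper is bolted on; the fingertips stand 178 mm ahead of it and the grasp point (between the pads) lies 159 mm ahead of it; z points along the fingers, y is the direction in which the jaws open and shut (so a half turn about z gives the same grasp; the last joint's range is limited). The gripper opens to 92 mm and grips with 3 to 60 N. Pads are 19 mm wide; open, the fingers measure 130 mm over their backs; the gripper's body (75 mm by 190 mm) begins 47 mm behind the grasp point.
Start: joints at [57.433, 24.895, 1.432, 90.138, -0.665, 64.973, -4.303], TCP at [0.281, -0.558, 0.405] pointing down, gripper open.
Joint ranges: [-149.89, 149.89], [-25.12, 119.58], [-72.63, 75.52], [4.76, 147.25], [-75.54, 255.54], [6.69, 114.76], [-157.13, 157.13]. Speed limits (degrees/s): [127.2, 127.2, 172.46, 172.46, 180, 180, 180].

INTERFACE

Orientations are given as a 3x3 rotation matrix whose columns are the frame's x, y, z axes.
In Python, from workcell import * gives the robot as it stands.
- The arm moves only by the tool carry_out, never from a script. Its arguments are lists of equal length, an entry for each row: "hand": the opening, from 0 (shut) to 1 (fully open); "slide": the shift along the tool's x, y, z normalised to -1 to 1, where 1 is 0.5 m, a list of three; "roll": the turn about the tool's z normalised to -1 to 1, where 1 is pi/2 rad. In form: {"hand": [hand, ...], "slide": [[dx, dy, dz], ...], "roll": [roll, ...]}. A call has exactly 8 rows; each row is the pose to reach, as a shift and turn from the pose commanded when the call began, along the tool's axes at that moment; what a row does not reach only later rows make up. A row lasts 1/10 s, in which the tool goes at most 50 mm and 8.59 degrees, less where a joint would pass 70% of its speed; a pose out of reach is approached as far as the arm can. A call with a number of a shift or a turn outside -1 to 1 is refused whole. A call with a gripper value outside its range is refused whole. The fingers move at their own pace and stop on an object; "squeeze" is the grip in N (left out, the last holds). Time passes only in rows, so rows that repeat a pose let the fingers close, or fill a call up. It gives the time, the measured TCP pose, the force and the opening at its end, in the units of the state.
- state(): the state, without advancing time (a new reading comes with each control period).
- camera(name): name is "scene" or "top"; returns a dict with "pixels" (400x640x3 uint8, red, green, blue), "fx", "fy", "cx", "cy" (pixels), "origin" and "orientation" of the camera in the world. Camera axes: x right, y up, looking along -z (the intrinsics and any distortion apply to the point x, -y, -z); pixel columns grow to the right and rows downward; lengths in m; the calibration is good to about 2 mm. A picture is of the moment at which its call begins. There is no depth.
- finish_job(): hands the job in, once; it reports no verdict.
Trained networks look in the newest picture that a camera, given by its name, has taken for a name from the list of things; names that differ only in an ending like _2 or _b are one class to them, and where a whole thing is asked for, a point or a joint stands for the part that bears it (a point fixed in the world has none). Each returns a list of dicts, best first, with "p" (0 to 1); they miss things now and then, are a little off and sometimes report something else, mostly with a low value. They report only what shows in the picture. A call takes as long as a camera call. They do not tell look-alikes from the thing itself.
- look_for(name, camera): "extent" ([left, top, right, bottom] in pixels, round what is visible of it).
- cut_out(name, camera): "mask" (400x640 bool, what is visible of it) and "extent" ([left, top, right, bottom] in pixels, round what is visible of it).
The state is a dict: "time": time; "joint_positions": joint angles; "joint_vel": joint speeds; "joint_torque": joint torques, N m; "tcp_pos": TCP position; "ee_rot": TCP orientation; "force": force on the tool from outside, world axes, zero at the start; "wrist_torque": the same for the moment, N m; "grip_width": finger opening in m.
Only numpy, scipy, OpenCV 4.12 (cv2) and the standard library are available. Lean on these libraries where they do the work, as an engineer would, in place of code of your own. Each camera call takes 0.05 s, during which the arm holds its last target.

## Working session

There is one attempt and no reset: what is moved stays moved. The work goes in short steps, Python scripts to look and compute and a tool call to move; the robot and the scene stay as the last step left them, time stands still between calls to the robot, and variables do not carry over. Pictures are saved under pics/ and viewed, and the job is handed in when it is done.

Besides the shell and the picture viewer there is one more tool, called by a JSON object that holds its "method" and its "body", one argument or row to a line. carry_out: Moves the arm, as the interface text tells. Its arguments: {"type":"object","properties":{"hand":{"type":"array","items":{"type":"number"}},"slide":{"type":"array","items":{"type":"array","items":{"type":"number","minimum":-1,"maximum":1}}},"roll":{"type":"array","items":{"type":"number","minimum":-1,"maximum":1}},"squeeze":{"type":"number"}},"required":["hand","slide","roll"]}

```bash
mkdir -p pics; ls
python3 - <<'E'
from workcell import *
import cv2,pickle
s=state();print(s)
for n in("scene","top"):
    c=camera(n);cv2.imwrite(f"pics/{n}0.png",c["pixels"][:,:,::-1]);print({k:v for k,v in c.items() if k!="pixels"})
    pickle.dump(c,open(f"{n}0.pkl","wb"))
E
```

```text
pics
{'time': 0.0, 'joint_positions': array([57.43238   , 24.93507115,  1.42980716, 90.1898511 , -0.66550995,
       64.97271797, -4.30268779]), 'joint_vel': array([-0.0025422 , -0.00402843,  0.10348505, -0.12583589, -0.0001268 ,
       -0.03095672, -0.04279622]), 'joint_torque': array([ 2.22866795e-03, -6.67850661e+01,  9.86229032e-01, -3.14456749e+01,
       -6.03109784e-02,  4.27718216e-02,  2.29031002e-04]), 'tcp_pos': array([ 0.28059186, -0.55820615,  0.40395445]), 'ee_rot': array([[ 8.93482194e-01,  4.49097897e-01, -8.05180499e-04],
       [ 4.49098603e-01, -8.93481204e-01,  1.33517440e-03],
       [-1.19789626e-04, -1.55455999e-03, -9.99998784e-01]]), 'force': array([-0.37809257,  0.6701224 ,  0.18800925]), 'wrist_torque': array([0.02877134, 0.00227582, 0.06844358]), 'grip_width': 0.09158403803721978}
{'fx': 439.40064666233644, 'fy': 439.40064666233644, 'cx': 320.8165971906746, 'cy': 201.58845102828798, 'origin': array([ 1.27013178, -0.02959113,  1.20775484]), 'orientation': array([[ 0.21816886, -0.82842777,  0.51585829],
       [ 0.97589023,  0.18864582, -0.10977708],
       [-0.00637212,  0.52737101,  0.84961121]])}
{'fx': 492.8153647962468, 'fy': 492.8153647962468, 'cx': 320.8180375489372, 'cy': 191.77323618624632, 'origin': array([0.38754014, 0.10775602, 1.46697694]), 'orientation': array([[-0.01536483,  0.98838922, -0.15116436],
       [-0.99985283, -0.01634159, -0.00522137],
       [-0.00763101,  0.15106189,  0.98849485]])}
```

View pics/scene0.png

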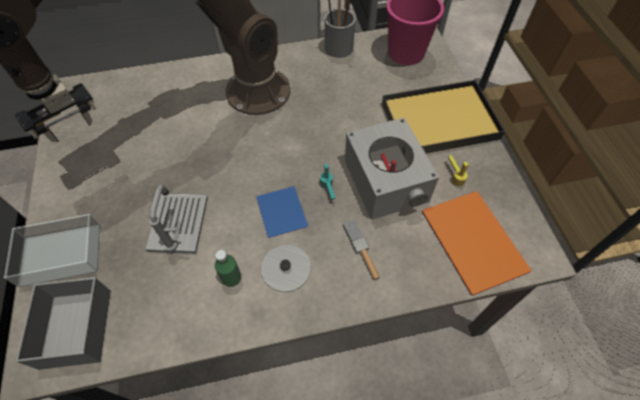

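View pics/top0.png

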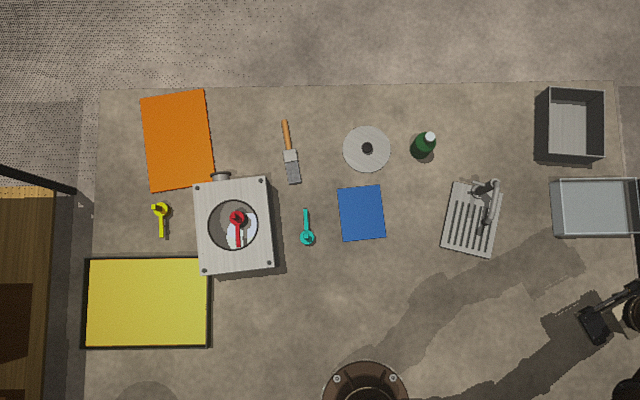

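Run:
```python
from workcell import *
for cam in("scene","top"):
  for n in ["port_center","trap","strainer","strainer_handle","mat_center","rinse","tap","tap_outlet","grate_center","cover_center","cleaner_center","brush","standpipe_top"]:
    try: print(cam,n,[(round(float(d["p"]),2),[round(float(v)) for v in d["extent"]]) for d in look_for(n,cam)])
    except Exception as e: print(cam,n,e)
print(state()["time"])
```

```text
scene port_center [(0.92, [343, 117, 437, 219]), (0.44, [214, 250, 240, 289])]
scene trap [(0.76, [347, 120, 439, 221])]
scene strainer [(0.73, [320, 164, 333, 201]), (0.6, [444, 158, 468, 186]), (0.22, [346, 220, 377, 279])]
scene strainer_handle [(0.61, [449, 160, 457, 167]), (0.54, [330, 183, 334, 196])]
scene mat_center [(0.79, [257, 185, 307, 237])]
scene rinse [(0.86, [148, 183, 209, 251])]
scene tap [(0.69, [148, 180, 180, 251]), (0.64, [380, 154, 387, 169])]
scene tap_outlet [(0.67, [146, 186, 207, 254])]
scene grate_center [(0.76, [144, 184, 207, 254])]
scene cover_center [(0.77, [260, 245, 312, 292]), (0.57, [382, 154, 398, 171])]
scene cleaner_center [(0.72, [214, 250, 241, 288]), (0.4, [347, 121, 436, 220])]
scene brush [(0.72, [344, 221, 378, 281])]
scene standpipe_top [(0.76, [343, 120, 438, 218]), (0.65, [144, 184, 203, 252])]
top port_center [(0.74, [193, 169, 281, 276]), (0.33, [438, 177, 501, 258])]
top trap [(0.56, [194, 170, 279, 274])]
top strainer [(0.91, [154, 202, 173, 239]), (0.73, [297, 209, 316, 247]), (0.63, [231, 214, 246, 247])]
top strainer_handle [(0.67, [306, 211, 308, 233]), (0.63, [237, 226, 239, 244])]
top mat_center [(0.64, [340, 183, 387, 244]), (0.45, [193, 175, 281, 274])]
top rinse [(0.75, [441, 178, 503, 259])]
top tap [(0.64, [473, 178, 500, 225]), (0.22, [340, 123, 390, 172])]
top tap_outlet [(0.86, [440, 177, 504, 256]), (0.56, [230, 210, 246, 246])]
top grate_center [(0.74, [436, 179, 501, 258]), (0.21, [236, 228, 239, 247])]
top cover_center [(0.73, [338, 126, 388, 174]), (0.29, [194, 171, 280, 276])]
top cleaner_center [(0.91, [409, 127, 437, 162]), (0.68, [229, 211, 245, 247]), (0.19, [474, 177, 498, 226])]
top brush [(0.96, [282, 121, 298, 184])]
top standpipe_top [(0.89, [190, 170, 276, 278])]
1.4
```

The scene view shows the trap at (390,165), blue mat at (282,210) and rinse station at (178,222). The top view shows the port at (233,225), red strainer inside it, mat at (362,213) and rinse at (472,218). I'll zoom in for measurement.

```bash
cat > h.py <<'E'
import numpy as np,pickle,cv2
def proj(c,P):
    P=np.atleast_2d(P); q=(P-c["origin"])@c["orientation"]
    return np.c_[c["cx"]+c["fx"]*q[:,0]/-q[:,2], c["cy"]-c["fy"]*q[:,1]/-q[:,2]]
def back(c,uv,z):
    uv=np.atleast_2d(np.asarray(uv,float))
    d=np.c_[(uv[:,0]-c["cx"])/c["fx"],-(uv[:,1]-c["cy"])/c["fy"],-np.ones(len(uv))]@c["orientation"].T
    return c["origin"]+d*((z-c["origin"][2])/d[:,2])[:,None]
def crop(c,box,k,fn,grid=10):
    x0,y0,x1,y1=box; im=cv2.resize(c["pixels"][y0:y1,x0:x1,::-1],None,fx=k,fy=k,interpolation=cv2.INTER_CUBIC)
    for x in range(x0,x1):
        if x%grid==0: cv2.putText(im,str(x),((x-x0)*k,8),0,.3,(0,255,255));cv2.line(im,((x-x0)*k,10),((x-x0)*k,14),(0,255,255))
    for y in range(y0,y1):
        if y%grid==0: cv2.putText(im,str(y),(0,(y-y0)*k+3),0,.3,(0,255,255))
    cv2.imwrite(fn,im)
def load(n): return pickle.load(open(n,"rb"))
E
python3 - <<'E'
from h import *
t=load("top0.pkl");s=load("scene0.pkl")
crop(t,(185,165,290,285),5,"pics/trap_t.png");crop(t,(430,170,510,265),6,"pics/rinse_t.png")
crop(s,(335,110,445,225),5,"pics/trap_s.png");crop(s,(140,170,215,260),6,"pics/rinse_s.png")
E
```

```text
(no output)
```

View pics/trap_t.png

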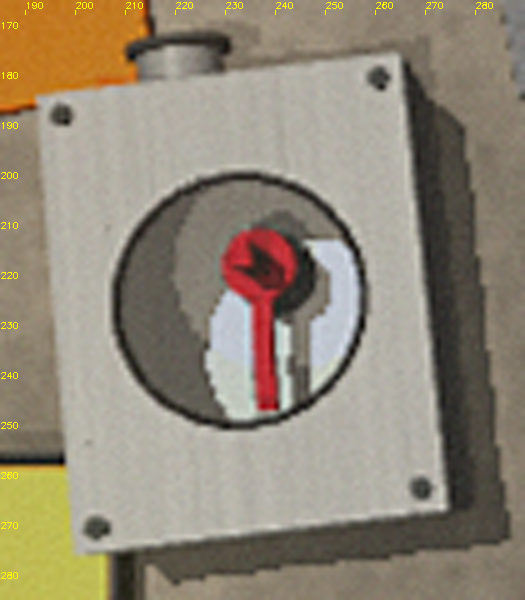

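View pics/rinse_t.png

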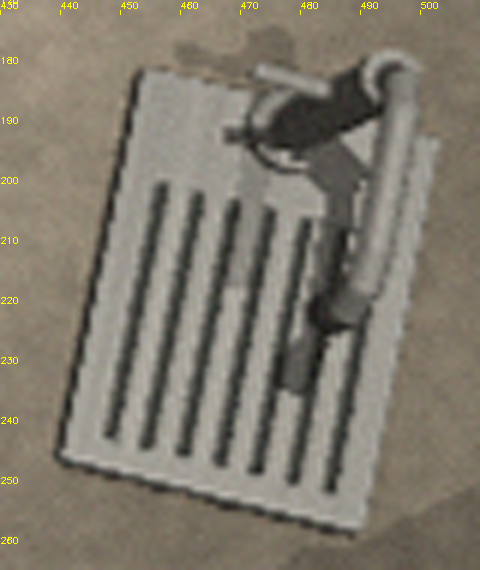

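View pics/trap_s.png

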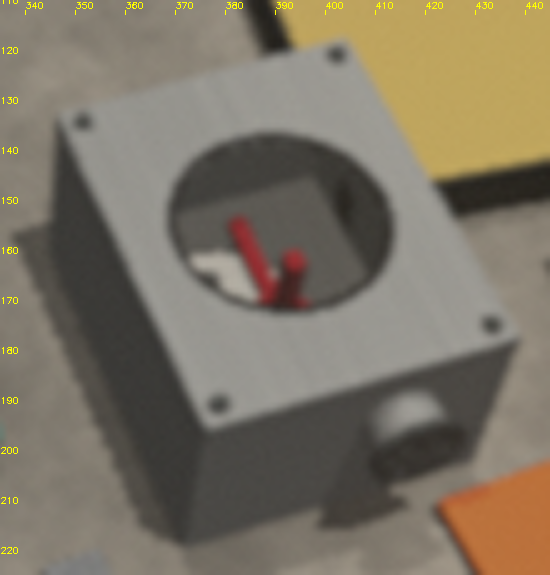

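View pics/rinse_s.png

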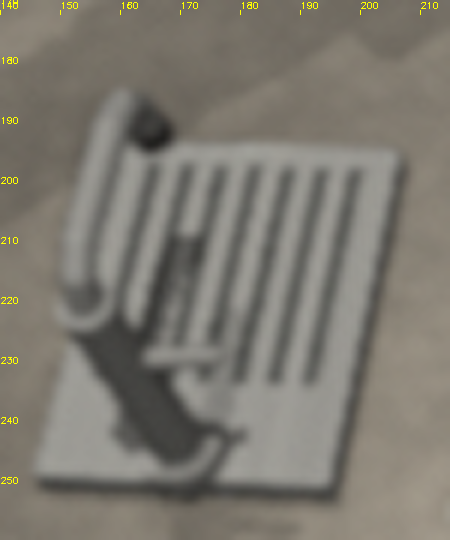

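```bash
cat > fit.py <<'E'
from h import *
from scipy.optimize import least_squares
t=load("top0.pkl");s=load("scene0.pkl")
def U(x0,y0,k,L): return np.array([[x0+(a+.5)/k-.5,y0+(b+.5)/k-.5] for a,b in L])
def fit(loc,obs,g):
    # loc list of (cam, local xyz); 
    def W(p): 
        c,s_=np.cos(p[2]),np.sin(p[2]); return lambda l:np.array([p[0]+c*l[0]-s_*l[1],p[1]+s_*l[0]+c*l[1],l[2]])
    f=lambda p: np.concatenate([proj(c,W(p)(l))[0]-o for (c,l),o in zip(loc,obs)])
    r=least_squares(f,g); return r.x,np.abs(r.fun).reshape(-1,2).round(2).tolist()
C=[(1,1),(1,-1),(-1,-1),(-1,1)]
R=[(t,(a*.125,b*.1,.14)) for a,b in C]
ot=U(185,165,5,[(38,97),(400,53),(449,510),(78,553)])
Rs=[(s,(a*.125,b*.1,.14)) for a,b in C]
os_=U(335,110,5,[(205,430),(520,340),(348,40),(60,118)])
os_=os_[[0,1,2,3]]; Rs=[(s,(.125,-.1,.14)),(s,(.125,.1,.14)),(s,(-.125,.1,.14)),(s,(-.125,-.1,.14))]
for nm,l,o in (("top",R,ot),("scene",Rs,os_),("both",R+Rs,np.r_[ot,os_])):
    print("trap",nm,*fit(l,o,[.45,.3,0]))
pc=U(185,165,5,[(240,300),(262,262),(268,408)])
print("port c",back(t,pc[:1],.14),"cap",back(t,pc[1:2],.075),"tip",back(t,pc[2:],.075))
G=[(t,(.12,.075,.02)),(t,(.12,-.075,.02)),(t,(-.08,-.075,.02)),(t,(-.08,.075,.02))]
go=U(430,170,6,[(140,70),(438,140),(355,528),(62,455)])
Gs=[(s,(-.08,.075,.02)),(s,(.12,.075,.02)),(s,(.12,-.075,.02))]
gs=U(140,170,6,[(400,153),(335,488),(38,475)])
for nm,l,o in (("top",G,go),("scene",Gs,gs),("both",G+Gs,np.r_[go,gs])):
    print("rinse",nm,*fit(l,o,[.45,-.3,0]))
for nm,c in(("top",t),("scene",s)):
    p=c["pixels"].astype(int); m=((p[:,:,2]-p[:,:,0]>50)&(p[:,:,2]>90)).astype(np.uint8)
    n,lab,st,ce=cv2.connectedComponentsWithStats(m); i=1+np.argmax(st[1:,4]); 
    ct=max(cv2.findContours((lab==i).astype(np.uint8),0,1)[0],key=cv2.contourArea)
    w=back(c,ct[:,0,:],.004)[:,:2]; r=cv2.minAreaRect((w*1000).astype(np.float32)); print("mat",nm,st[i],r)
E
python3 fit.py
```

```text
trap top [0.50477255 0.35373437 0.10614935] [[0.03, 0.24], [0.21, 0.26], [0.17, 0.08], [0.34, 0.54]]
trap scene [0.50366779 0.35441809 0.09737805] [[0.17, 0.19], [0.15, 0.17], [0.06, 0.06], [0.42, 0.52]]
trap both [0.50441702 0.35394791 0.10272074] [[0.03, 0.26], [0.3, 0.03], [0.05, 0.21], [0.6, 0.57], [0.38, 0.52], [0.22, 0.2], [0.26, 0.19], [0.65, 0.14]]
port c [[0.50474619 0.35432659 0.14      ]] cap [[0.53190028 0.35415034 0.075     ]] tip [[0.44935627 0.34991574 0.075     ]]
rinse top [ 0.50147779 -0.3196262  -0.26151033] [[0.05, 0.93], [0.11, 0.51], [0.83, 0.92], [1.0, 0.45]]
rinse scene [ 0.49944613 -0.32091645 -0.25467745] [[0.56, 0.66], [0.1, 0.09], [0.42, 0.63]]
rinse both [ 0.50080513 -0.31998408 -0.25955355] [[0.1, 0.68], [0.18, 0.35], [1.04, 1.11], [0.82, 0.74], [0.99, 0.27], [0.03, 0.35], [0.26, 0.85]]
mat top [ 337  185   49   57 2290] ((546.89111328125, -3.2479171752929688), (158.70254516601562, 128.74807739257812), 5.473861217498779)
mat scene [ 257  187   50   50 1658] ((544.4967041015625, -4.2371368408203125), (155.5824737548828, 125.69947814941406), 5.421447277069092)
```

```bash
cat > ov.py <<'E'
from fit import *
def W(p,l):
    l=np.atleast_2d(np.asarray(l,float));c,s_=np.cos(p[2]),np.sin(p[2]); return np.c_[p[0]+c*l[:,0]-s_*l[:,1],p[1]+s_*l[:,0]+c*l[:,1],l[:,2]]
def overlay(c,box,k,fn,items):
    x0,y0,x1,y1=box; im=cv2.resize(c["pixels"][y0:y1,x0:x1,::-1],None,fx=k,fy=k,interpolation=cv2.INTER_CUBIC)
    for pts,col,closed in items:
        q=(proj(c,pts)+.5-[x0,y0])*k-.5
        cv2.polylines(im,[np.round(q).astype(np.int32)],closed,col,1)
    cv2.imwrite(fn,im)
def circ(x,y,z,r): a=np.linspace(0,2*np.pi,40); return np.c_[x+r*np.cos(a),y+r*np.sin(a),0*a+z]
if __name__=="__main__":
    R=(.5008,-.320,-.2596)
    T=(.5044,.354,.1035)
    S=(.532,.3545,.05)
    Y=(0,255,255);Gn=(0,255,0);B=(255,0,0)
    it=[(W(R,[(.12,.075,.02),(.12,-.075,.02),(-.08,-.075,.02),(-.08,.075,.02)]),Gn,True),
        (W(R,circ(0,0,.148,.010)),Y,True),(W(R,[(0,0,.202),(.105,0,.202)]),B,False),(W(R,circ(.105,0,.02,.013)),Y,True)]
    im=[(W(T,[(.125,.1,.14),(.125,-.1,.14),(-.125,-.1,.14),(-.125,.1,.14)]),Gn,True),(W(T,circ(0,0,.14,.065)),Y,True),
        (W(S,circ(0,0,.075,.021)),Gn,True),(W(S,[(-.083,.006,.075),(-.02,.006,.075),(-.02,-.006,.075),(-.083,-.006,.075)]),Y,True),
        (W(S,[(-.007,.006,.135),(.007,.006,.135),(.007,-.006,.135),(-.007,-.006,.135)]),(255,255,0),True)]
    overlay(t,(430,170,510,265),6,"pics/o_rt.png",it);overlay(s,(140,170,215,260),6,"pics/o_rs.png",it)
    overlay(t,(185,165,290,285),5,"pics/o_tt.png",im);overlay(s,(335,110,445,225),5,"pics/o_ts.png",im)
    a=[cv2.copyMakeBorder(cv2.imread(f"pics/{x}.png"),0,0,0,0,0) for x in("o_rt","o_rs","o_tt","o_ts")]
    for n,(x,y) in(("A",(0,1)),("B",(2,3))):
        h=max(a[x].shape[0],a[y].shape[0]); P=[cv2.copyMakeBorder(i,0,h-i.shape[0],0,0,0) for i in(a[x],a[y])]
        o=np.hstack(P); f=min(1,800/o.shape[1],600/h); cv2.imwrite(f"pics/ov{n}.png",cv2.resize(o,None,fx=f,fy=f,interpolation=cv2.INTER_AREA))
E
python3 ov.py >/dev/null
```

```text
(no output)
```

View pics/ovA.png

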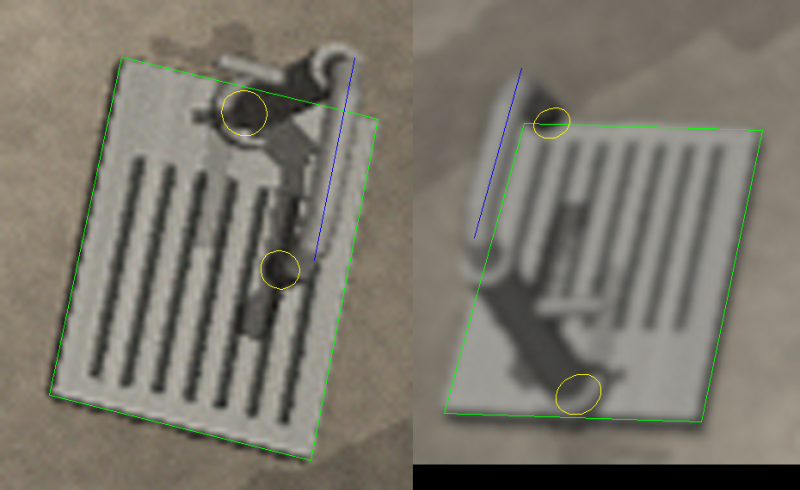

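View pics/o_tt.png

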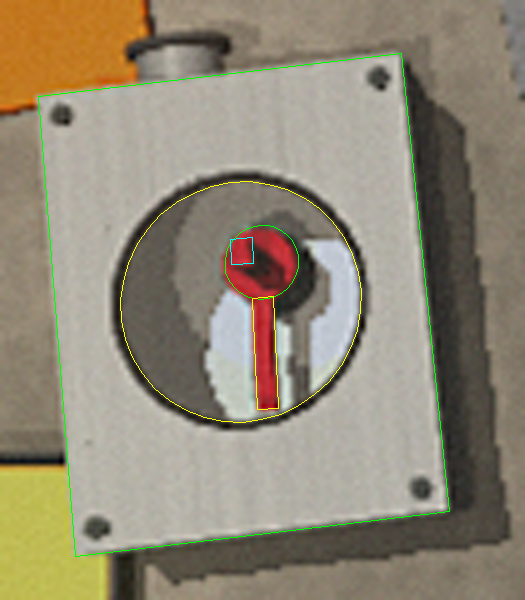

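View pics/o_ts.png

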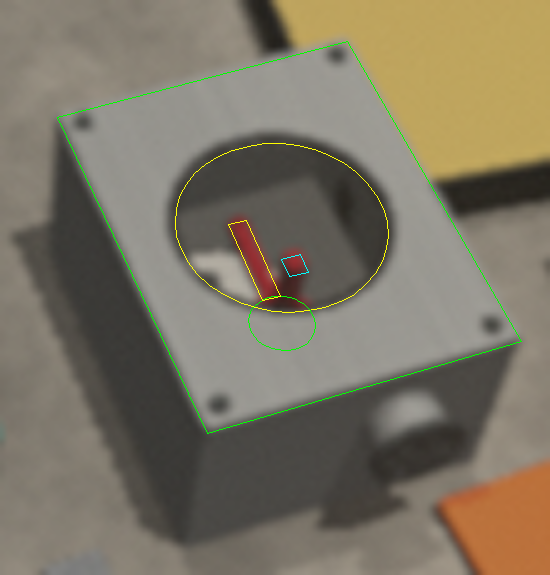

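Model overlays agree with the images to about 1 px in both cameras. That gives:
- **Trap:** (0.504, 0.354), yaw 5.9°
- **Strainer:** (0.531, 0.3545), yaw about 2.9°
- **Mat:** (0.546, -0.0035)
- **Rinse:** (0.501, -0.320), yaw -14.9°

Next I'll write a move planner.

```bash
cat > pl.py <<'E'
import sys,numpy as np
from workcell import *
s=state();p=s["tcp_pos"];R=s["ee_rot"]
az=np.degrees(np.arctan2(R[1,0],R[0,0]))
print("t",round(s["time"],2),"tcp",p.round(4),"grasp",(p+R[:,2]*.159).round(4),"az",az.round(2),"tilt",R[:2,2].round(4),"w",round(s["grip_width"],4),"F",s["force"].round(1),"q",s["joint_positions"].round(0))
if len(sys.argv)>1:
    x,y,z,a=map(float,sys.argv[1:5]); d=R.T@(np.array([x,y,z+.159])-p)   # grasp point target
    r=(az-a+180)%360-180
    print("slide",(d/.5).round(4),"roll",round(r/90,4))
E
python3 pl.py .531 .3545 .26 2.9
```

```text
t 1.4 tcp [ 0.2806 -0.5585  0.4047] grasp [ 0.2806 -0.5585  0.2457] az 26.68 tilt [-0.     -0.0001] w 0.0918 F [0.8 0.1 0.3] q [57. 25.  1. 90. -1. 65. -4.]
slide [ 1.2673 -1.4067 -0.0286] roll 0.2642
```

{"method": "carry_out", "body": {
  "hand": [0.38,0.38,0.38,0.38,0.38,0.38,0.38,0.38],
  "slide": [
    [0.63,-0.7,-0.03],
    [0.63,-0.7,-0.03],
    [0.63,-0.7,-0.03],
    [0.63,-0.7,-0.03],
    [0.63,-0.7,-0.03],
    [0.63,-0.7,-0.03],
    [0.63,-0.7,-0.03],
    [0.63,-0.7,-0.03]
  ],
  "roll": [0.13,0.13,0.13,0.13,0.13,0.13,0.13,0.13]
}}

```text
time: 2.2
tcp_pos: [0.3863, -0.1708, 0.4179]
ee_rot: [[0.966, 0.258, 0.001], [0.258, -0.966, -0.001], [0.001, 0.001, -1.0]]
force: [1.9, 0.1, 0.2]
grip_width: 0.036
```

```bash
python3 pl.py .531 .3545 .26 2.9
```

```text
t 2.2 tcp [ 0.3863 -0.1708  0.4179] grasp [ 0.3864 -0.1709  0.2589] az 14.97 tilt [ 0.001  -0.0006] w 0.036 F [1.9 0.1 0.2] q [ 26.   6. -10. 115.   1.  60. -60.]
slide [ 0.5511 -0.9402 -0.0026] roll 0.1341
```

{"method": "carry_out", "body": {
  "hand": [0.38,0.38,0.38,0.38,0.38,0.38,0.38,0.38],
  "slide": [
    [0.55,-0.94,0],
    [0.55,-0.94,0],
    [0.55,-0.94,0],
    [0.55,-0.94,0],
    [0.55,-0.94,0],
    [0.55,-0.94,0],
    [0.55,-0.94,0],
    [0.55,-0.94,0]
  ],
  "roll": [0.13,0.13,0.13,0.13,0.13,0.13,0.13,0.13]
}}

```text
time: 3.0
tcp_pos: [0.4899, 0.2054, 0.4177]
ee_rot: [[0.998, 0.057, 0.001], [0.057, -0.998, -0.0], [0.001, 0.0, -1.0]]
force: [2.0, -0.9, 1.1]
grip_width: 0.0349
```

```bash
python3 pl.py .531 .3545 .26 2.9
```

```text
t 3.0 tcp [0.4899 0.2054 0.4177] grasp [0.49   0.2054 0.2587] az 3.25 tilt [ 0.0007 -0.    ] w 0.0349 F [ 2.  -0.9  1.1] q [  -9.   18.  -25.  101.    8.   63. -123.]
slide [ 0.099  -0.293  -0.0026] roll 0.0039
```

{"method": "carry_out", "body": {
  "hand": [0.38,0.38,0.38,0.38,0.38,0.38,0.38,0.38],
  "slide": [
    [0.099,-0.293,0],
    [0.099,-0.293,0],
    [0.099,-0.293,0],
    [0.099,-0.293,0],
    [0.099,-0.293,0],
    [0.099,-0.293,0],
    [0.099,-0.293,0],
    [0.099,-0.293,0]
  ],
  "roll": [0.004,0.004,0.004,0.004,0.004,0.004,0.004,0.004]
}}

```text
time: 3.8
tcp_pos: [0.531, 0.3512, 0.4178]
ee_rot: [[0.999, 0.049, 0.001], [0.049, -0.999, -0.001], [0.001, 0.001, -1.0]]
force: [-0.8, -0.4, 0.5]
grip_width: 0.035
```

```bash
python3 pl.py .531 .3545 .117 2.9
```

```text
t 3.8 tcp [0.531  0.3512 0.4178] grasp [0.5311 0.3511 0.2588] az 2.81 tilt [ 0.0007 -0.0005] w 0.035 F [-0.8 -0.4  0.5] q [ -22.   28.  -25.   86.   12.   69. -136.]
slide [ 2.000e-04 -6.800e-03  2.837e-01] roll -0.001
```

{"method": "carry_out", "body": {
  "hand": [0.38,0.38,0.38,0.38,0.38,0.38,0.38,0.38],
  "slide": [
    [0,-0.0068,0.0],
    [0,-0.0068,0.03],
    [0,-0.0068,0.07],
    [0,-0.0068,0.1],
    [0,-0.0068,0.12],
    [0,-0.0068,0.14],
    [0,-0.0068,0.14],
    [0,-0.0068,0.14]
  ],
  "roll": [0,0,0,0,0,0,0,0]
}}

```text
time: 4.6
tcp_pos: [0.5306, 0.3561, 0.3477]
ee_rot: [[0.999, 0.051, 0.0], [0.051, -0.999, 0.0], [0.0, -0.0, -1.0]]
force: [0.4, -0.4, 1.3]
grip_width: 0.0349
```

```bash
python3 pl.py .531 .3545 .117 2.9
python3 - <<'E'
from workcell import *
from h import *
for n in("scene","top"):
    c=camera(n);pickle.dump(c,open(f"{n}1.pkl","wb"))
    crop(c,(185,165,290,285) if n=="top" else (335,90,445,205),5,f"pics/{n}1.png")
E
```

```text
t 4.6 tcp [0.5306 0.3561 0.3477] grasp [0.5307 0.3562 0.1887] az 2.92 tilt [0.0002 0.0002] w 0.0349 F [ 0.4 -0.4  1.3] q [ -23.   31.  -24.   90.   14.   61. -138.]
slide [0.0005 0.0033 0.1435] roll 0.0002
```

View pics/scene1.png

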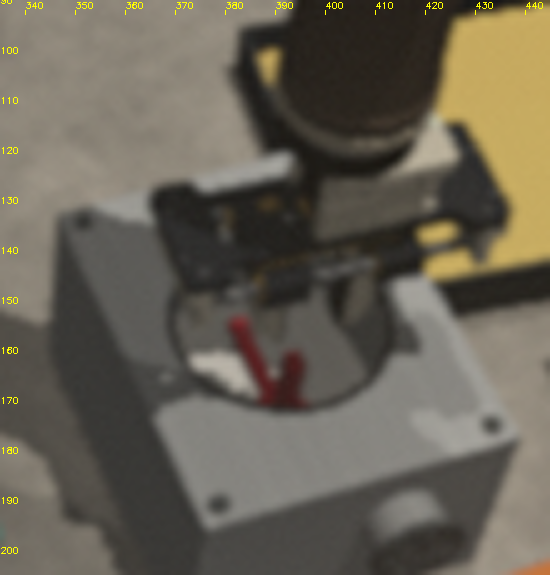

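View pics/top1.png

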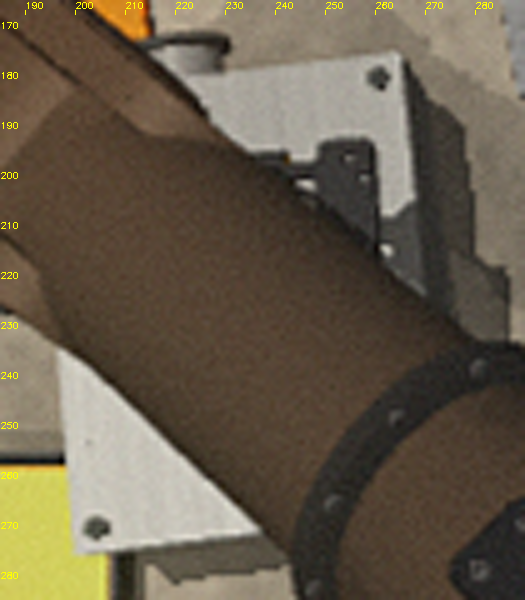

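The scene view shows the finger tips at about (377,150) and (405,150), hanging above the port and straddling the stem at (391,165). I'll descend.

{"method": "carry_out", "body": {
  "hand": [0.38,0.38,0.38,0.38,0.38,0.38,0.38,0.38],
  "slide": [
    [0,0.003,0.01],
    [0,0.003,0.04],
    [0,0.003,0.07],
    [0,0.003,0.1],
    [0,0.003,0.125],
    [0,0.003,0.143],
    [0,0.003,0.143],
    [0,0.003,0.143]
  ],
  "roll": [0,0,0,0,0,0,0,0]
}}

```text
time: 5.5
tcp_pos: [0.5306, 0.3547, 0.2759]
ee_rot: [[0.999, 0.051, -0.0], [0.051, -0.999, 0.0], [-0.0, -0.0, -1.0]]
force: [0.5, -0.1, 1.4]
grip_width: 0.0349
```

```bash
python3 pl.py .531 .3545 .117 2.9
python3 - <<'E'
from workcell import *
from h import *
for n in("scene",):
    c=camera(n);pickle.dump(c,open(f"{n}2.pkl","wb"))
    crop(c,(335,90,445,205),5,f"pics/{n}2.png")
E
```

```text
t 5.5 tcp [0.5306 0.3547 0.2759] grasp [0.5306 0.3547 0.1169] az 2.93 tilt [-0.0001  0.0001] w 0.0349 F [ 0.5 -0.1  1.4] q [ -24.   35.  -23.   95.   16.   53. -139.]
slide [ 0.0007  0.0004 -0.0001] roll 0.0003
```

View pics/scene2.png

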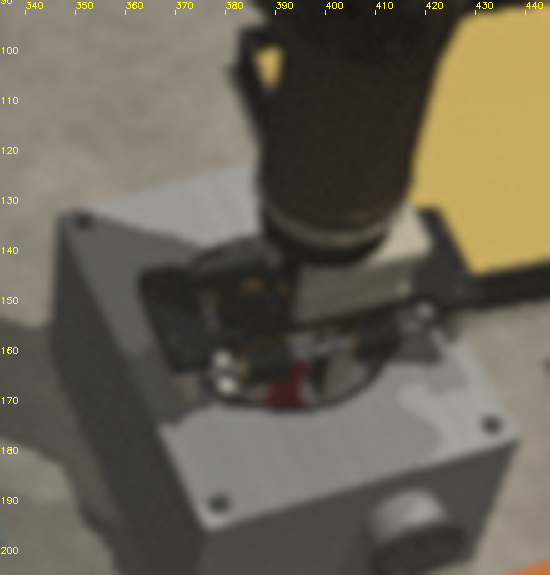

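The red stem at about (391,167) is between the fingers, so I'll close.

{"method": "carry_out", "body": {
  "hand": [0,0,0,0,0,0,0,0],
  "slide": [
    [0,0,0],
    [0,0,0],
    [0,0,0],
    [0,0,0],
    [0,0,0],
    [0,0,0],
    [0,0,0],
    [0,0,0]
  ],
  "roll": [0,0,0,0,0,0,0,0],
  "squeeze": 35
}}

```text
time: 6.35
tcp_pos: [0.5307, 0.3546, 0.2762]
ee_rot: [[0.999, 0.051, 0.0], [0.051, -0.999, 0.0], [0.0, -0.0, -1.0]]
force: [0.1, -1.1, 4.0]
grip_width: 0.0115
```

```bash
python3 pl.py .531 .3545 .27 2.9
```

```text
t 6.35 tcp [0.5307 0.3546 0.2762] grasp [0.5307 0.3546 0.1172] az 2.92 tilt [0.0004 0.0002] w 0.0115 F [ 0.1 -1.1  4. ] q [ -23.   35.  -23.   95.   16.   53. -139.]
slide [ 8.000e-04  1.000e-04 -3.055e-01] roll 0.0003
```

{"method": "carry_out", "body": {
  "hand": [0,0,0,0,0,0,0,0],
  "slide": [
    [0,0,-0.01],
    [0,0,-0.03],
    [0,0,-0.06],
    [0,0,-0.09],
    [0,0,-0.12],
    [0,0,-0.14],
    [0,0,-0.16],
    [0,0,-0.16]
  ],
  "roll": [0,0,0,0,0,0,0,0]
}}

```text
time: 7.15
tcp_pos: [0.5308, 0.3548, 0.3577]
ee_rot: [[0.999, 0.051, 0.002], [0.051, -0.999, 0.001], [0.002, -0.001, -1.0]]
force: [0.3, 0.2, -1.7]
grip_width: 0.0117
```

```bash
python3 pl.py .531 .3545 .28 2.9
python3 - <<'E'
from workcell import *
from h import *
for n in("scene",):
    c=camera(n);pickle.dump(c,open(f"{n}3.pkl","wb"))
    crop(c,(335,70,445,185),5,f"pics/{n}3.png")
E
```

```text
t 7.15 tcp [0.5308 0.3548 0.3577] grasp [0.5311 0.3551 0.1987] az 2.92 tilt [0.002  0.0015] w 0.0117 F [ 0.3  0.2 -1.7] q [ -23.   31.  -24.   90.   14.   62. -137.]
slide [ 0.0007  0.0004 -0.1626] roll 0.0002
```

View pics/scene3.png

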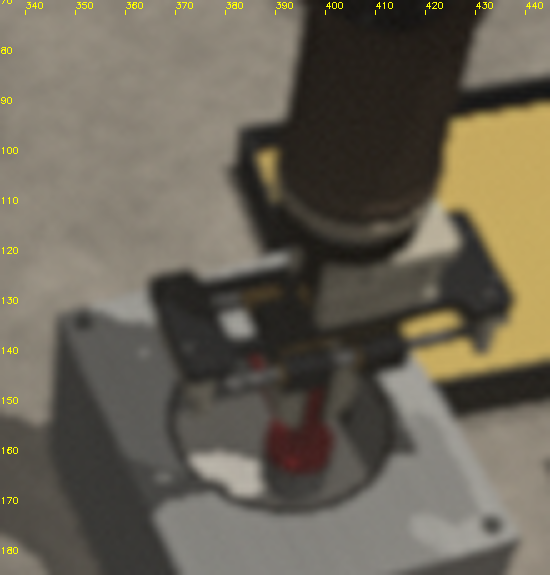

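The red cap is at (393,158) and hangs under the fingers inside the port, so the strainer is rising. I'll keep lifting.

{"method": "carry_out", "body": {
  "hand": [0,0,0,0,0,0,0,0],
  "slide": [
    [0,0,-0.03],
    [0,0,-0.06],
    [0,0,-0.09],
    [0,0,-0.12],
    [0,0,-0.15],
    [0,0,-0.165],
    [0,0,-0.17],
    [0,0,-0.17]
  ],
  "roll": [0,0,0,0,0,0,0,0]
}}

```text
time: 8.0
tcp_pos: [0.5306, 0.3545, 0.4412]
ee_rot: [[0.999, 0.051, 0.0], [0.051, -0.999, 0.0], [0.0, -0.0, -1.0]]
force: [0.5, -0.7, -2.2]
grip_width: 0.0117
```

```bash
python3 pl.py .546 -.0035 .28 2.9
python3 - <<'E'
from workcell import *
from h import *
for n in("scene","top"):
    c=camera(n);pickle.dump(c,open(f"{n}4.pkl","wb"))
    cv2.imwrite(f"pics/{n}4.png",c["pixels"][:,:,::-1])
crop(load("scene4.pkl"),(335,60,445,175),5,f"pics/scene4c.png")
E
```

```text
t 8.0 tcp [0.5306 0.3545 0.4412] grasp [0.5306 0.3545 0.2822] az 2.92 tilt [0.0003 0.0001] w 0.0117 F [ 0.5 -0.7 -2.2] q [ -22.   27.  -25.   83.   12.   72. -135.]
slide [-0.0057  0.7167  0.0043] roll 0.0003
```

View pics/scene4c.png

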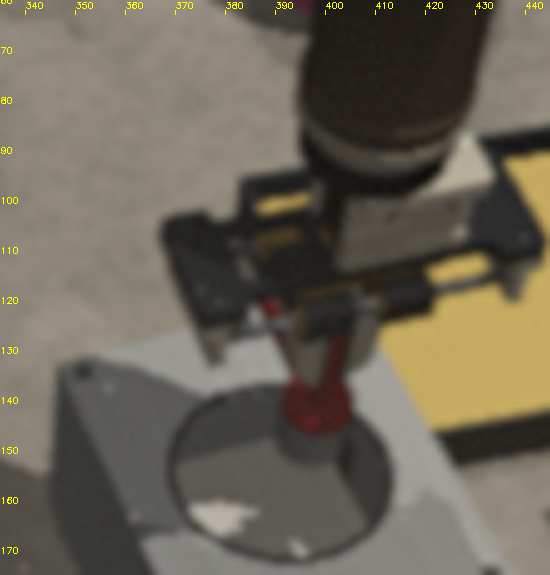

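The strainer at (397,140) is clear of the port, with its underside about 0.20 m up. I'll carry it to the mat.

{"method": "carry_out", "body": {
  "hand": [0,0,0,0,0,0,0,0],
  "slide": [
    [0,0.03,0],
    [0,0.1,0],
    [0,0.18,0],
    [0,0.26,0],
    [0,0.34,0],
    [0,0.42,0],
    [0,0.49,0],
    [0,0.54,0]
  ],
  "roll": [0,0,0,0,0,0,0,0]
}}

```text
time: 8.9
tcp_pos: [0.544, 0.0806, 0.4405]
ee_rot: [[0.999, 0.047, -0.001], [0.047, -0.999, -0.002], [-0.001, 0.002, -1.0]]
force: [0.0, 0.3, -1.0]
grip_width: 0.0117
```

{"method": "carry_out", "body": {
  "hand": [0,0,0,0,0,0,0,0],
  "slide": [
    [-0.005,0.05,0],
    [-0.005,0.1,0],
    [-0.005,0.14,0],
    [-0.005,0.165,0],
    [-0.005,0.176,0],
    [-0.005,0.176,0],
    [-0.005,0.176,0],
    [-0.005,0.176,0]
  ],
  "roll": [0,0,0,0,0,0,0,0]
}}

```text
time: 9.7
tcp_pos: [0.5463, -0.0019, 0.4409]
ee_rot: [[0.999, 0.053, -0.0], [0.053, -0.999, 0.0], [0.0, -0.0, -1.0]]
force: [0.7, -0.5, -2.0]
grip_width: 0.0119
```

```bash
python3 pl.py .546 -.0035 .1 2.9
python3 - <<'E'
from workcell import *
from h import *
for n in("scene","top"):
    c=camera(n);pickle.dump(c,open(f"{n}5.pkl","wb"))
    cv2.imwrite(f"pics/{n}5.png",c["pixels"][:,:,::-1])
crop(load("scene5.pkl"),(220,100,340,220),5,f"pics/scene5c.png")
E
```

```text
t 9.7 tcp [ 0.5463 -0.0019  0.4409] grasp [ 0.5463 -0.0018  0.2819] az 3.03 tilt [-0.      0.0005] w 0.0119 F [ 0.7 -0.5 -2. ] q [ 10.  18. -20.  97.   7.  67. -99.]
slide [-0.0007  0.0033  0.3639] roll 0.0015
```

View pics/scene5c.png

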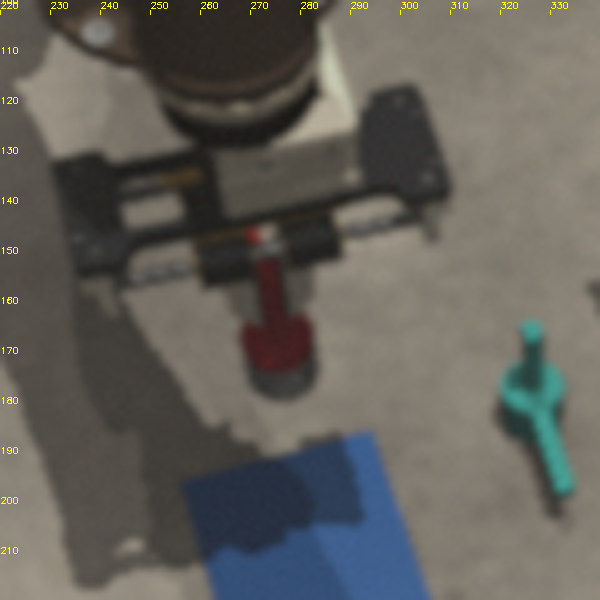

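The strainer at (275,170) hangs upright just above the mat. I'll lower it.

{"method": "carry_out", "body": {
  "hand": [0,0,0,0,0,0,0,0],
  "slide": [
    [0,0.003,0.03],
    [0,0.003,0.08],
    [0,0.003,0.14],
    [0,0.003,0.2],
    [0,0.003,0.26],
    [0,0.003,0.31],
    [0,0.003,0.34],
    [0,0.003,0.35]
  ],
  "roll": [0,0,0,0,0,0,0,0]
}}

```text
time: 10.6
tcp_pos: [0.5459, -0.0042, 0.2643]
ee_rot: [[0.999, 0.052, -0.003], [0.052, -0.999, 0.0], [-0.003, -0.0, -1.0]]
force: [-0.3, 0.3, -1.3]
grip_width: 0.0119
```

```bash
python3 pl.py .546 -.0035 .0865 2.9
```

```text
t 10.6 tcp [ 0.5459 -0.0042  0.2643] grasp [ 0.5455 -0.0042  0.1053] az 2.98 tilt [-0.0027  0.0001] w 0.0119 F [-0.3  0.3 -1.3] q [   8.   28.  -18.  109.   12.   45. -104.]
slide [ 0.0003 -0.0014  0.0376] roll 0.0008
```

{"method": "carry_out", "body": {
  "hand": [0,0,0,0,0,0,0,0],
  "slide": [
    [0,0,0.01],
    [0,0,0.02],
    [0,0,0.028],
    [0,0,0.034],
    [0,0,0.037],
    [0,0,0.038],
    [0,0,0.038],
    [0,0,0.038]
  ],
  "roll": [0,0,0,0,0,0,0,0]
}}

```text
time: 11.4
tcp_pos: [0.5465, -0.0047, 0.2471]
ee_rot: [[0.999, 0.051, 0.0], [0.051, -0.999, -0.0], [0.0, 0.0, -1.0]]
force: [0.3, -0.9, -1.7]
grip_width: 0.0116
```

```bash
python3 pl.py .546 -.0035 .0865 2.9
```

```text
t 11.4 tcp [ 0.5465 -0.0047  0.2471] grasp [ 0.5466 -0.0047  0.0881] az 2.92 tilt [ 0.0003 -0.    ] w 0.0116 F [ 0.3 -0.9 -1.7] q [   8.   30.  -18.  110.   13.   43. -104.]
slide [-0.0009 -0.0024  0.0033] roll 0.0002
```

Not in contact yet, since the force still shows the carried weight. I'll lower about 3 mm more.

{"method": "carry_out", "body": {
  "hand": [0,0,0,0,0,0,0,0],
  "slide": [
    [-0.001,-0.002,0.002],
    [-0.001,-0.002,0.004],
    [-0.001,-0.002,0.005],
    [-0.001,-0.002,0.005],
    [-0.001,-0.002,0.005],
    [-0.001,-0.002,0.005],
    [-0.001,-0.002,0.005],
    [-0.001,-0.002,0.005]
  ],
  "roll": [0,0,0,0,0,0,0,0]
}}

```text
time: 12.2
tcp_pos: [0.5459, -0.0034, 0.2451]
ee_rot: [[0.999, 0.051, 0.0], [0.051, -0.999, -0.0], [0.0, 0.0, -1.0]]
force: [-2.0, 0.9, 7.4]
grip_width: 0.0116
```

```bash
python3 pl.py .546 -.0035 .0855 2.9
python3 - <<'E'
from workcell import *
from h import *
c=camera("scene");pickle.dump(c,open(f"scene6.pkl","wb"))
crop(load("scene6.pkl"),(220,120,340,240),5,f"pics/scene6c.png")
E
```

```text
t 12.2 tcp [ 0.5459 -0.0034  0.2451] grasp [ 0.546  -0.0034  0.0861] az 2.94 tilt [ 0.0005 -0.    ] w 0.0116 F [-2.   0.9  7.4] q [   8.   30.  -18.  110.   13.   42. -105.]
slide [0.0002 0.0001 0.0013] roll 0.0004
```

View pics/scene6c.png

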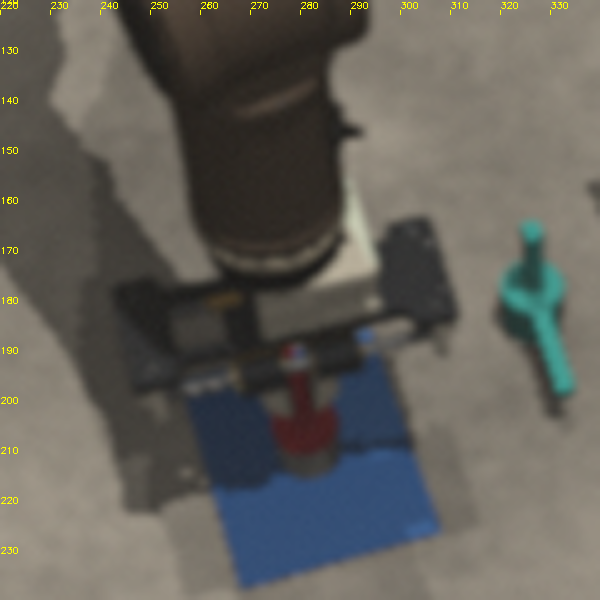

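There is contact (+7.4 N), and the picture shows the strainer standing at (280,210) mid-mat. I'll release it.

{"method": "carry_out", "body": {
  "hand": [0.2,0.3,0.4,0.4,0.4,0.4,0.4,0.4],
  "slide": [
    [0,0,0],
    [0,0,0],
    [0,0,0],
    [0,0,0],
    [0,0,0],
    [0,0,-0.01],
    [0,0,-0.03],
    [0,0,-0.05]
  ],
  "roll": [0,0,0,0,0,0,0,0]
}}

```text
time: 13.05
tcp_pos: [0.546, -0.0036, 0.2704]
ee_rot: [[0.999, 0.051, 0.0], [0.051, -0.999, 0.0], [0.0, -0.0, -1.0]]
force: [-0.2, 0.9, 0.0]
grip_width: 0.0364
```

{"method": "carry_out", "body": {
  "hand": [0.4,0.4,0.4,0.4,0.4,0.4,0.4,0.4],
  "slide": [
    [0,0,-0.04],
    [0,0,-0.09],
    [0,0,-0.14],
    [-0.05,0,-0.17],
    [-0.1,0,-0.18],
    [-0.18,0,-0.18],
    [-0.25,0,-0.18],
    [-0.3,0,-0.18]
  ],
  "roll": [0,0,0,0,0,0,0,0]
}}

```text
time: 13.85
tcp_pos: [0.3938, -0.0113, 0.3602]
ee_rot: [[0.999, 0.051, 0.0], [0.051, -0.999, -0.001], [0.0, 0.001, -1.0]]
force: [-0.0, -0.0, 0.3]
grip_width: 0.0368
```

```bash
python3 pl.py
python3 - <<'E'
from workcell import *
from h import *
for n in("scene","top"):
    c=camera(n);pickle.dump(c,open(f"{n}7.pkl","wb"))
crop(load("scene7.pkl"),(240,150,340,250),6,f"pics/scene7c.png")
crop(load("top7.pkl"),(310,150,410,250),6,f"pics/top7c.png")
E
```

```text
t 13.85 tcp [ 0.3938 -0.0113  0.3602] grasp [ 0.3939 -0.0114  0.2012] az 2.93 tilt [ 0.0004 -0.0007] w 0.0368 F [-0.  -0.   0.3] q [ 14.   8. -22. 122.   4.  51. -98.]
```

View pics/scene7c.png

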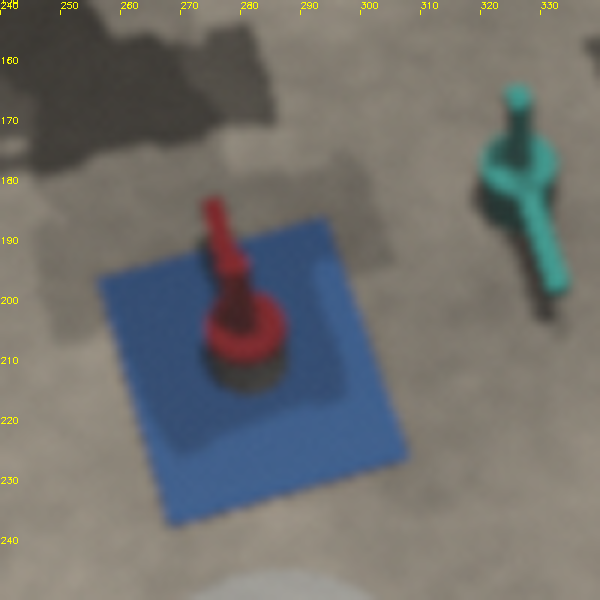

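View pics/top7c.png

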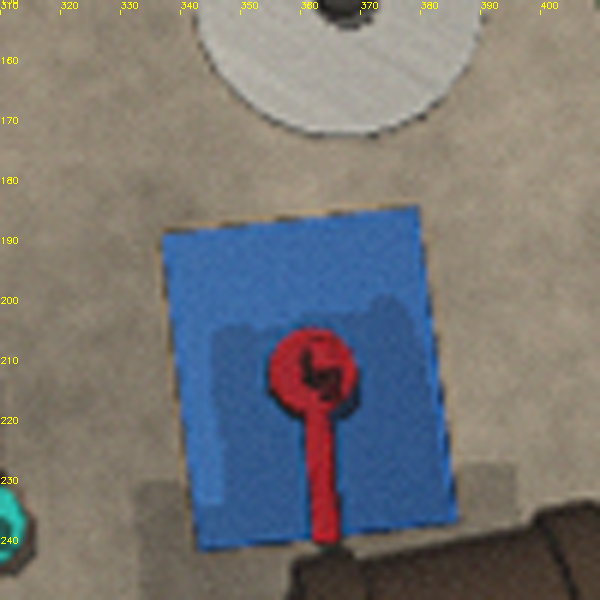

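The strainer stands upright mid-mat, with its cap at (362,211) in the top view and the handle pointing to the robot. I'll overlay the model to measure its pose.

Run:
```python
import os,sys
sys.stdout=open(os.devnull,"w")
from ov import *
sys.stdout=sys.__stdout__
t=load("top7.pkl");s=load("scene7.pkl")
cc=U(310,150,6,[(313,370),(326,543)]);w=back(t,cc,.044);print(w.round(4),np.degrees(np.arctan2(*(w[0]-w[1])[[1,0]])))
S=(.5462,-.0035,.05)
S=(w[0][0]-.0005,w[0][1],.05)
im=[(W(S,circ(0,0,.044,.021)),(0,255,0),True),(W(S,[(-.083,.006,.044),(-.02,.006,.044),(-.02,-.006,.044),(-.083,-.006,.044)]),(0,255,255),True),
 (W(S,[(-.007,.006,.104),(.007,.006,.104),(.007,-.006,.104),(-.007,-.006,.104)]),(255,255,0),True)]
overlay(t,(310,150,410,250),5,"pics/a.png",im);overlay(s,(240,150,340,250),5,"pics/b.png",im)
cv2.imwrite("pics/ov7.png",cv2.resize(np.hstack([cv2.imread("pics/a.png"),cv2.imread("pics/b.png")]),(800,400)))
```

```text
[[ 0.546  -0.0026  0.044 ]
 [ 0.4626 -0.0065  0.044 ]] 2.6755287320162764
```

View pics/ov7.png

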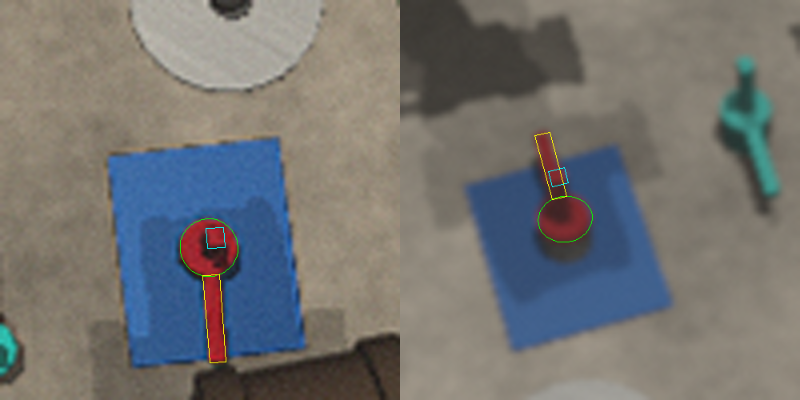

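```bash
python3 pl.py .4796 -.0063 .0385 2.9
```

```text
t 13.95 tcp [ 0.3931 -0.0115  0.3602] grasp [ 0.3929 -0.0117  0.2012] az 2.92 tilt [-0.0007 -0.0015] w 0.0367 F [1.2 0.  0.4] q [ 14.   8. -22. 122.   4.  51. -98.]
slide [ 0.1736 -0.002   0.3252] roll 0.0003
```

{"method": "carry_out", "body": {
  "hand": [0.4,0.4,0.4,0.4,0.4,0.4,0.4,0.4],
  "slide": [
    [0.08,-0.002,0.0],
    [0.15,-0.002,0.0],
    [0.174,-0.002,0.02],
    [0.174,-0.002,0.07],
    [0.174,-0.002,0.12],
    [0.174,-0.002,0.16],
    [0.174,-0.002,0.19],
    [0.174,-0.002,0.2]
  ],
  "roll": [0,0,0,0,0,0,0,0]
}}

```text
time: 14.75
tcp_pos: [0.4832, -0.0058, 0.2587]
ee_rot: [[0.999, 0.051, -0.001], [0.051, -0.999, 0.0], [-0.001, -0.0, -1.0]]
force: [0.6, -0.3, 1.1]
grip_width: 0.0368
```

```bash
python3 pl.py .4796 -.0063 .0385 2.9
```

```text
t 14.75 tcp [ 0.4832 -0.0058  0.2587] grasp [ 0.483  -0.0058  0.0997] az 2.92 tilt [-0.0011  0.0001] w 0.0368 F [ 0.6 -0.3  1.1] q [   9.   24.  -19.  118.   12.   40. -105.]
slide [-0.0071  0.0006  0.1223] roll 0.0003
```

{"method": "carry_out", "body": {
  "hand": [0.4,0.4,0.4,0.4,0.4,0.4,0.4,0.4],
  "slide": [
    [-0.007,0,0.01],
    [-0.007,0,0.03],
    [-0.007,0,0.06],
    [-0.007,0,0.085],
    [-0.007,0,0.1],
    [-0.007,0,0.1],
    [-0.007,0,0.1],
    [-0.007,0,0.1]
  ],
  "roll": [0,0,0,0,0,0,0,0]
}}

```text
time: 15.55
tcp_pos: [0.4797, -0.006, 0.2099]
ee_rot: [[0.999, 0.051, 0.001], [0.051, -0.999, -0.0], [0.001, 0.0, -1.0]]
force: [0.6, -0.5, 0.4]
grip_width: 0.0367
```

```bash
python3 pl.py .4796 -.0063 .0385 2.9
python3 - <<'E'
from workcell import *
from h import *
c=camera("scene");pickle.dump(c,open(f"scene8.pkl","wb"))
crop(c,(220,120,340,240),5,f"pics/scene8c.png")
E
```

```text
t 15.55 tcp [ 0.4797 -0.006   0.2099] grasp [ 0.4798 -0.006   0.0509] az 2.92 tilt [ 0.0009 -0.    ] w 0.0367 F [ 0.6 -0.5  0.4] q [   8.   28.  -17.  120.   15.   33. -108.]
slide [-0.0002  0.0005  0.0248] roll 0.0003
```

View pics/scene8c.png

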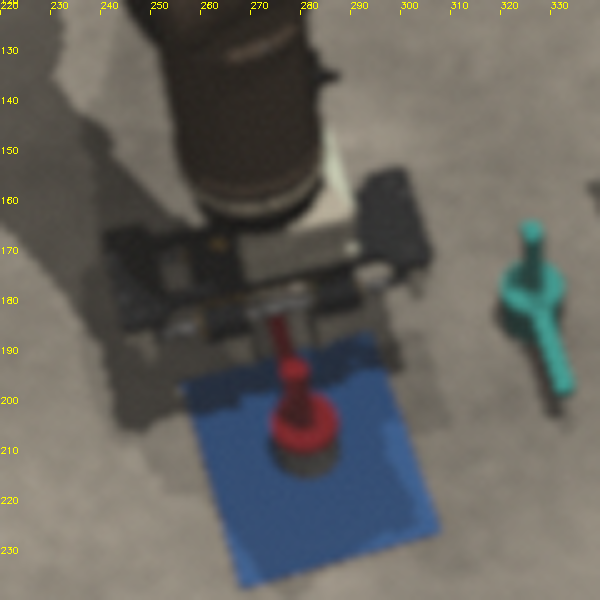

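The handle at (274,185) lies between the fingers and the strainer is undisturbed. I'll go down and close.

{"method": "carry_out", "body": {
  "hand": [0.4,0.4,0.4,0.4,0.4,0.4,0.4,0.4],
  "slide": [
    [0,0,0.008],
    [0,0,0.016],
    [0,0,0.022],
    [0,0,0.025],
    [0,0,0.025],
    [0,0,0.025],
    [0,0,0.025],
    [0,0,0.025]
  ],
  "roll": [0,0,0,0,0,0,0,0]
}}

```text
time: 16.4
tcp_pos: [0.4794, -0.0061, 0.197]
ee_rot: [[0.999, 0.051, 0.0], [0.051, -0.999, -0.0], [0.0, 0.0, -1.0]]
force: [0.1, -0.2, 0.1]
grip_width: 0.0367
```

{"method": "carry_out", "body": {
  "hand": [0.25,0.2,0.15,0.1,0,0,0,0],
  "slide": [
    [0,0,0],
    [0,0,0],
    [0,0,0],
    [0,0,0],
    [0,0,0],
    [0,0,0],
    [0,0,0],
    [0,0,0]
  ],
  "roll": [0,0,0,0,0,0,0,0],
  "squeeze": 50
}}

```text
time: 17.2
tcp_pos: [0.4794, -0.0061, 0.197]
ee_rot: [[0.999, 0.051, 0.0], [0.051, -0.999, -0.0], [0.0, 0.0, -1.0]]
force: [-0.0, -0.6, 1.1]
grip_width: 0.0117
```

```bash
python3 pl.py .4796 -.0063 .17 2.9
```

```text
t 17.2 tcp [ 0.4794 -0.0061  0.197 ] grasp [ 0.4794 -0.0061  0.038 ] az 2.92 tilt [ 0.     -0.0001] w 0.0117 F [-0.  -0.6  1.1] q [   7.   30.  -17.  121.   16.   31. -108.]
slide [ 0.0004  0.0004 -0.264 ] roll 0.0002
```

{"method": "carry_out", "body": {
  "hand": [0,0,0,0,0,0,0,0],
  "slide": [
    [0,0,-0.005],
    [0,0,-0.015],
    [0,0,-0.03],
    [0,0,-0.05],
    [0,0,-0.075],
    [0,0,-0.095],
    [0,0,-0.11],
    [0,0,-0.12]
  ],
  "roll": [0,0,0,0,0,0,0,0]
}}

```text
time: 18.0
tcp_pos: [0.4795, -0.0061, 0.258]
ee_rot: [[0.999, 0.051, 0.001], [0.051, -0.999, -0.0], [0.001, 0.0, -1.0]]
force: [0.3, -0.6, -1.4]
grip_width: 0.0116
```

```bash
python3 pl.py .4796 -.0063 .17 2.9
python3 - <<'E'
from workcell import *
from h import *
c=camera("scene");pickle.dump(c,open(f"scene9.pkl","wb"))
crop(c,(220,110,340,230),5,f"pics/scene9c.png")
print(state()["wrist_torque"])
E
```

```text
t 18.0 tcp [ 0.4795 -0.0061  0.258 ] grasp [ 0.4797 -0.0061  0.099 ] az 2.92 tilt [ 0.0011 -0.0001] w 0.0116 F [ 0.3 -0.6 -1.4] q [   9.   24.  -19.  118.   12.   40. -105.]
slide [ 0.0002  0.0004 -0.142 ] roll 0.0002
[ 0.04644134  0.07494819 -0.01251654]
```

View pics/scene9c.png

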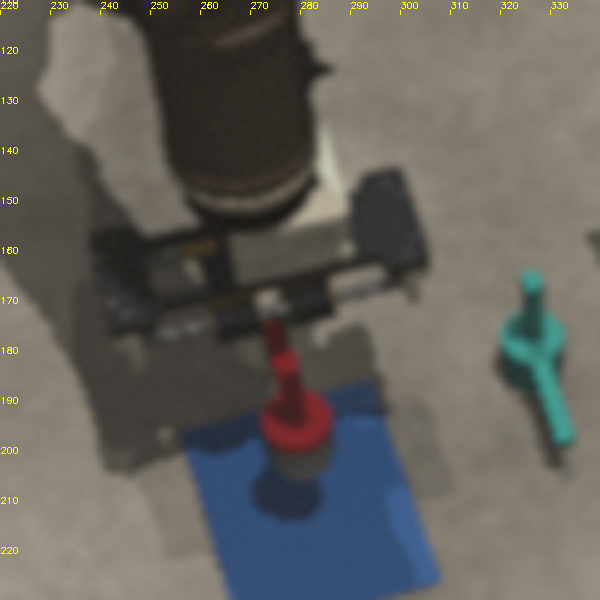

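```bash
cat > ov9.py <<'E'
import os,sys
so=sys.stdout;sys.stdout=open(os.devnull,"w")
from ov import *
sys.stdout=so
def strn(S,u,tilt=0.):
    P=[circ(0,0,.040,.021),circ(0,0,0,.020),np.array([(-.083,.006,.04),(-.02,.006,.04),(-.02,-.006,.04),(-.083,-.006,.04)]),np.array([(-.007,.006,.1),(.007,.006,.1),(.007,-.006,.1),(-.007,-.006,.1)])]
    o=[];cs=[(0,255,0),(255,0,255),(0,255,255),(255,255,0)]
    for p,c in zip(P,cs):
        q=p.copy(); 
        a=tilt; x=p[:,0]+.066; z=p[:,2]-.0345   # pitch about grip, + = drooping
        q[:,0]=x*np.cos(a)+z*np.sin(a)-.066; q[:,2]=-x*np.sin(a)+z*np.cos(a)+.0345+u
        o.append((W(S,q),c,True))
    return o
E
python3 - <<'E'
from ov9 import *
s=load("scene9.pkl"); S=(.4797+.0662*np.cos(.051),-.0061+.0662*np.sin(.051),.051)
ims=[]
for a in(0,3): overlay(s,(240,150,320,220),5,"pics/a.png",strn(S,.065,np.radians(a)));ims.append(cv2.imread("pics/a.png"))
cv2.imwrite("pics/ov9.png",np.hstack(ims))
E
```

```text
(no output)
```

View pics/ov9.png

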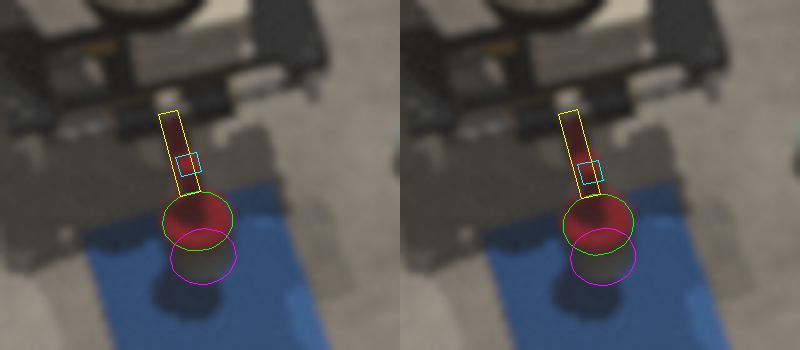

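The 0° tilt model matches the picture (left panel), so the strainer is hanging upright. Next I'll move to a stand-off 100 mm out on the rinse's open side.

```bash
python3 pl.py .3402 -.2773 .12 -14.9
```

```text
t 18.05 tcp [ 0.4797 -0.0061  0.2583] grasp [ 0.4799 -0.0061  0.0993] az 2.91 tilt [ 0.0016 -0.0001] w 0.0116 F [ 0.7  0.5 -1.6] q [   9.   24.  -19.  118.   12.   40. -105.]
slide [-0.3061  0.5275 -0.0418] roll 0.1979
```

{"method": "carry_out", "body": {
  "hand": [0,0,0,0,0,0,0,0],
  "slide": [
    [-0.015,0.02,-0.02],
    [-0.04,0.07,-0.042],
    [-0.08,0.14,-0.042],
    [-0.12,0.21,-0.042],
    [-0.16,0.28,-0.042],
    [-0.2,0.35,-0.042],
    [-0.24,0.415,-0.042],
    [-0.27,0.47,-0.042]
  ],
  "roll": [0.01,0.03,0.06,0.09,0.12,0.145,0.165,0.185]
}}

```text
time: 18.85
tcp_pos: [0.3541, -0.2497, 0.2781]
ee_rot: [[0.97, -0.241, -0.001], [-0.241, -0.97, -0.0], [-0.001, 0.0, -1.0]]
force: [1.1, -0.1, -1.1]
grip_width: 0.0111
```

```bash
python3 pl.py .3402 -.2773 .12 -14.9
```

```text
t 18.85 tcp [ 0.3541 -0.2497  0.2781] grasp [ 0.3539 -0.2497  0.1191] az -13.96 tilt [-0.0011 -0.0001] w 0.0111 F [ 1.1 -0.1 -1.1] q [ 38.  18. -13. 124.   6.  39. -82.]
slide [-0.0137  0.0603 -0.0017] roll 0.0105
```

{"method": "carry_out", "body": {
  "hand": [0,0,0,0,0,0,0,0],
  "slide": [
    [-0.008,0.03,0],
    [-0.012,0.05,0],
    [-0.0137,0.06,0.01],
    [-0.0137,0.06,0.03],
    [-0.0137,0.06,0.05],
    [-0.0137,0.06,0.07],
    [-0.0137,0.06,0.08],
    [-0.0137,0.06,0.08]
  ],
  "roll": [0.005,0.01,0.01,0.01,0.01,0.01,0.01,0.01]
}}

```text
time: 19.65
tcp_pos: [0.3428, -0.2745, 0.2369]
ee_rot: [[0.968, -0.251, -0.002], [-0.251, -0.968, 0.001], [-0.002, -0.001, -1.0]]
force: [0.0, -0.1, -1.4]
grip_width: 0.0112
```

```bash
python3 pl.py .3402 -.2773 .067 -14.9
```

```text
t 19.65 tcp [ 0.3428 -0.2745  0.2369] grasp [ 0.3425 -0.2744  0.0779] az -14.56 tilt [-0.0016  0.0012] w 0.0112 F [ 0.  -0.1 -1.4] q [ 40.  22. -11. 125.   8.  33. -81.]
slide [-0.0036  0.0066  0.0219] roll 0.0038
```

{"method": "carry_out", "body": {
  "hand": [0,0,0,0,0,0,0,0],
  "slide": [
    [-0.0036,0.0066,0.008],
    [-0.0036,0.0066,0.015],
    [-0.0036,0.0066,0.02],
    [-0.0036,0.0066,0.02],
    [-0.0036,0.0066,0.02],
    [-0.0036,0.0066,0.02],
    [-0.0036,0.0066,0.02],
    [-0.0036,0.0066,0.02]
  ],
  "roll": [0.004,0.004,0.004,0.004,0.004,0.004,0.004,0.004]
}}

```text
time: 20.45
tcp_pos: [0.3403, -0.2779, 0.2281]
ee_rot: [[0.966, -0.259, 0.0], [-0.259, -0.966, -0.0], [0.0, 0.0, -1.0]]
force: [0.5, 0.2, -1.7]
grip_width: 0.0114
```

```bash
python3 pl.py .4368 -.3030 .067 -14.9
cat > look.py <<'E'
from ov9 import *
from workcell import *
n=sys.argv[1]; dx=float(sys.argv[2]) if len(sys.argv)>2 else .0662
st=state();p=st["tcp_pos"]+st["ee_rot"][:,2]*.159;a=np.arctan2(st["ee_rot"][1,0],st["ee_rot"][0,0])
S=(p[0]+dx*np.cos(a),p[1]+dx*np.sin(a),a);u=p[2]-.034
R=(.5008,-.320,-.2596)
ex=[(W(R,circ(0,0,.148,.010)),(255,255,255),True),(W(R,circ(0,0,.02,.021)),(255,0,0),True)]
ims=[]
for nm,b in(("scene",(130,150,230,260)),("top",(420,170,520,280))):
    c=camera(nm);pickle.dump(c,open(f"{nm}{n}.pkl","wb"))
    overlay(c,b,4,"pics/a.png",[]);i0=cv2.imread("pics/a.png")
    overlay(c,b,4,"pics/a.png",strn(S,u)+ex);ims.append(cv2.imread("pics/a.png"));ims.append(i0)
o=np.vstack([np.hstack(ims[:2]),np.hstack(ims[2:])]);cv2.imwrite(f"pics/look{n}.png",cv2.resize(o,(545,600)))
E
python3 look.py 10
```

```text
t 20.45 tcp [ 0.3403 -0.2779  0.2281] grasp [ 0.3403 -0.2779  0.0691] az -14.98 tilt [ 0.0002 -0.0002] w 0.0114 F [ 0.5  0.2 -1.7] q [ 41.  23. -11. 126.   8.  32. -81.]
slide [ 0.1994 -0.0015  0.0042] roll -0.0009
```

View pics/look10.png

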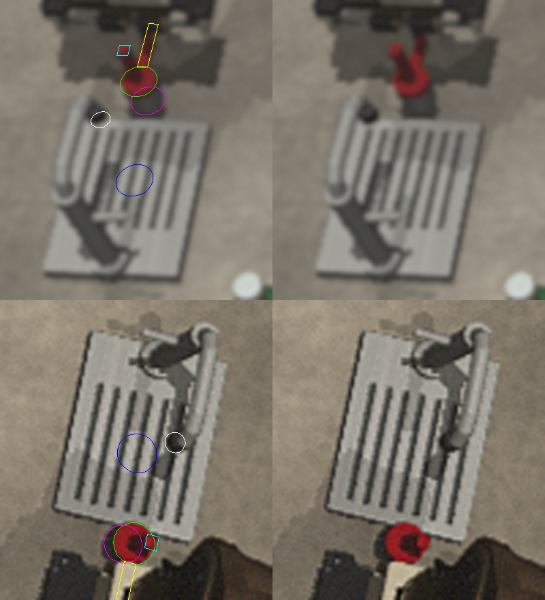

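The strainer matches the model, upright and just outside the grate. The nozzle at about (370,115) in the upper right panel is where the model puts it. I'll slide in under it.

{"method": "carry_out", "body": {
  "hand": [0,0,0,0,0,0,0,0],
  "slide": [
    [0.01,-0.001,0.002],
    [0.03,-0.001,0.004],
    [0.055,-0.001,0.004],
    [0.08,-0.001,0.004],
    [0.105,-0.001,0.004],
    [0.125,-0.001,0.004],
    [0.14,-0.001,0.004],
    [0.14,-0.001,0.004]
  ],
  "roll": [0,0,0,0,0,0,0,0]
}}

```text
time: 21.35
tcp_pos: [0.4091, -0.2957, 0.226]
ee_rot: [[0.966, -0.258, 0.001], [-0.258, -0.966, -0.0], [0.001, -0.0, -1.0]]
force: [0.0, -0.7, -1.8]
grip_width: 0.0116
```

```bash
python3 pl.py .4368 -.3030 .067 -14.9; python3 look.py 11
```

```text
t 21.35 tcp [ 0.4091 -0.2957  0.226 ] grasp [ 0.4093 -0.2957  0.067 ] az -14.96 tilt [ 0.0008 -0.0002] w 0.0116 F [ 0.  -0.7 -1.8] q [ 37.  28. -10. 117.   8.  36. -83.]
slide [ 0.0573 -0.0001 -0.    ] roll -0.0006
```

View pics/look11.png

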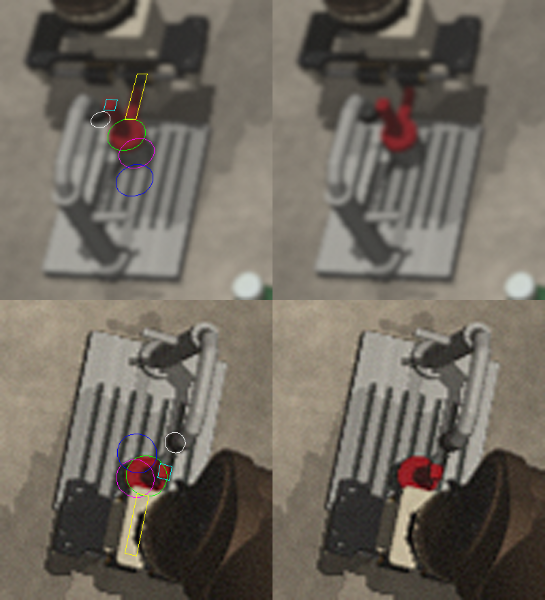

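{"method": "carry_out", "body": {
  "hand": [0,0,0,0,0,0,0,0],
  "slide": [
    [0.01,0,0],
    [0.022,0,0],
    [0.034,0,0],
    [0.044,0,0],
    [0.052,0,0],
    [0.057,0,0],
    [0.057,0,0],
    [0.057,0,0]
  ],
  "roll": [0,0,0,0,0,0,0,0]
}}

```text
time: 22.25
tcp_pos: [0.4354, -0.3029, 0.2259]
ee_rot: [[0.966, -0.259, -0.0], [-0.259, -0.966, 0.0], [-0.0, 0.0, -1.0]]
force: [0.5, 0.3, -2.4]
grip_width: 0.0115
```

```bash
python3 pl.py .4368 -.3030 .0545 -14.9; python3 look.py 12
```

```text
t 22.25 tcp [ 0.4354 -0.3029  0.2259] grasp [ 0.4353 -0.3029  0.0669] az -14.99 tilt [-0.0003  0.    ] w 0.0115 F [ 0.5  0.3 -2.4] q [ 36.  29. -10. 113.   8.  38. -84.]
slide [ 0.0028 -0.0005  0.0248] roll -0.001
```

View pics/look12.png

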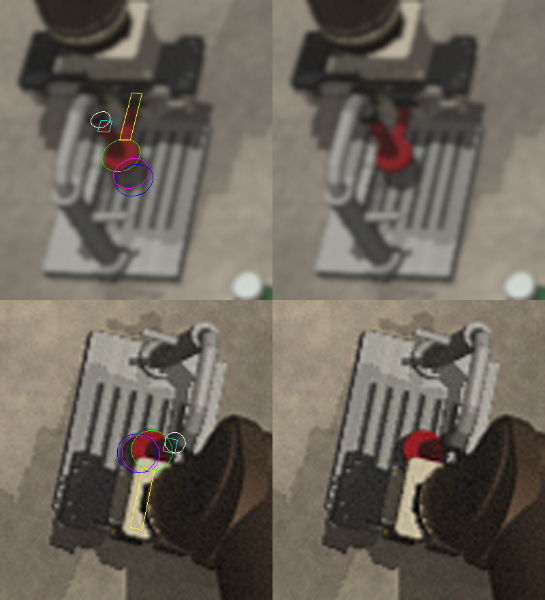

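The stem is just below the nozzle outline, with no contact. I'll lower.

{"method": "carry_out", "body": {
  "hand": [0,0,0,0,0,0,0,0],
  "slide": [
    [0.0028,0,0.004],
    [0.0028,0,0.008],
    [0.0028,0,0.013],
    [0.0028,0,0.017],
    [0.0028,0,0.02],
    [0.0028,0,0.022],
    [0.0028,0,0.022],
    [0.0028,0,0.022]
  ],
  "roll": [0,0,0,0,0,0,0,0]
}}

```text
time: 23.15
tcp_pos: [0.4369, -0.3033, 0.215]
ee_rot: [[0.966, -0.259, 0.0], [-0.259, -0.966, -0.0], [0.0, 0.0, -1.0]]
force: [-0.5, 0.9, -2.1]
grip_width: 0.0113
```

```bash
python3 pl.py .4368 -.3030 .0535 -14.9
```

```text
t 23.15 tcp [ 0.4369 -0.3033  0.215 ] grasp [ 0.4369 -0.3033  0.056 ] az -14.99 tilt [ 0.0001 -0.0001] w 0.0113 F [-0.5  0.9 -2.1] q [ 36.  31. -10. 114.   8.  37. -84.]
slide [-0.0003 -0.0005  0.005 ] roll -0.001
```

{"method": "carry_out", "body": {
  "hand": [0,0,0,0,0,0,0,0],
  "slide": [
    [0,-0.0005,0.001],
    [0,-0.0005,0.002],
    [0,-0.0005,0.003],
    [0,-0.0005,0.004],
    [0,-0.0005,0.0045],
    [0,-0.0005,0.0045],
    [0,-0.0005,0.0045],
    [0,-0.0005,0.0045]
  ],
  "roll": [0,0,0,0,0,0,0,0]
}}

```text
time: 23.95
tcp_pos: [0.4368, -0.303, 0.2128]
ee_rot: [[0.966, -0.259, -0.0], [-0.259, -0.966, -0.0], [-0.0, 0.0, -1.0]]
force: [-3.2, 0.6, 4.2]
grip_width: 0.0115
```

```bash
python3 pl.py .4368 -.3030 .0535 -14.9;python3 look.py 13
```

```text
t 23.95 tcp [ 0.4368 -0.303   0.2128] grasp [ 0.4368 -0.303   0.0538] az -14.99 tilt [-0.0002 -0.    ] w 0.0115 F [-3.2  0.6  4.2] q [ 36.  31. -10. 114.   8.  36. -84.]
slide [0.     0.     0.0006] roll -0.001
```

View pics/look13.png

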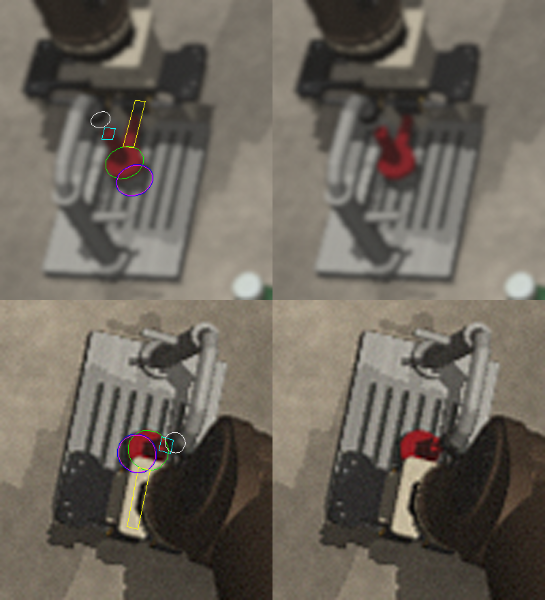

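Contact at +6 N relative to the carried load, and the model footprint coincides with the target ring. I'll release, then go up 40 mm and back.

{"method": "carry_out", "body": {
  "hand": [0.15,0.2,0.3,0.4,0.4,0.4,0.4,0.4],
  "slide": [
    [0,0,0],
    [0,0,0],
    [0,0,0],
    [0,0,0],
    [0,0,0],
    [0,0,0],
    [0,0,-0.01],
    [0,0,-0.03]
  ],
  "roll": [0,0,0,0,0,0,0,0]
}}

```text
time: 24.85
tcp_pos: [0.4367, -0.3029, 0.2277]
ee_rot: [[0.966, -0.258, -0.001], [-0.258, -0.966, 0.001], [-0.001, -0.0, -1.0]]
force: [0.4, -0.6, 1.0]
grip_width: 0.0366
```

{"method": "carry_out", "body": {
  "hand": [0.4,0.4,0.4,0.4,0.4,0.4,0.4,0.4],
  "slide": [
    [0,0,-0.03],
    [0,0,-0.06],
    [0,0,-0.08],
    [-0.03,0,-0.09],
    [-0.08,0,-0.1],
    [-0.13,0,-0.12],
    [-0.18,0,-0.15],
    [-0.2,0,-0.18]
  ],
  "roll": [0,0,0,0,0,0,0,0]
}}

```text
time: 25.65
tcp_pos: [0.3368, -0.2761, 0.3175]
ee_rot: [[0.966, -0.26, -0.003], [-0.26, -0.966, 0.001], [-0.004, -0.0, -1.0]]
force: [0.0, 0.1, 0.6]
grip_width: 0.0364
```

```bash
python3 pl.py; python3 look.py 14
python3 - <<'E'
from ov9 import *
s=load("scene14.pkl");t=load("top14.pkl")
R=(.5008,-.320,-.2596)
o=[]
for c,b in((s,(130,150,230,260)),(t,(420,170,520,280))):
    overlay(c,b,4,"pics/a.png",strn(R,.02));o.append(cv2.imread("pics/a.png"))
    overlay(c,b,4,"pics/a.png",[]);o.append(cv2.imread("pics/a.png"))
o=np.vstack([np.hstack(o[:2]),np.hstack(o[2:])]);cv2.imwrite("pics/f14.png",cv2.resize(o,(545,600)))
cv2.imwrite("pics/top14f.png",t["pixels"][:,:,::-1]);cv2.imwrite("pics/scene14f.png",s["pixels"][:,:,::-1])
E
```

```text
t 25.65 tcp [ 0.3368 -0.2761  0.3175] grasp [ 0.3362 -0.2759  0.1585] az -15.05 tilt [-0.0033  0.0013] w 0.0364 F [0.  0.1 0.6] q [ 42.  14. -12. 121.   4.  45. -77.]
```

View pics/f14.png

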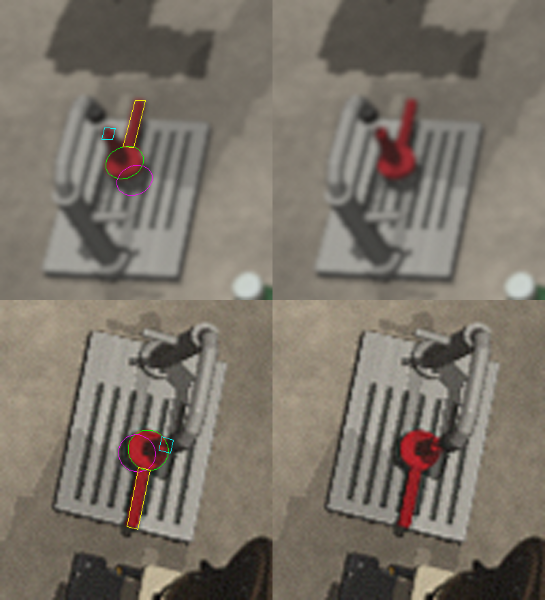

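It stands on the grate, and the overlay at the target pose matches the cap, handle and stem in both views. I'll double-check the grate pose itself at higher zoom, and the bystanders.

Run:
```python
from ov9 import *
s=load("scene14.pkl");t=load("top14.pkl");t0=load("top0.pkl");s0=load("scene0.pkl")
R=(.5008,-.320,-.2596)
G=[(W(R,[(.12,.075,.02),(.12,-.075,.02),(-.08,-.075,.02),(-.08,.075,.02)]),(0,255,0),True),(W(R,circ(0,0,.148,.010)),(0,255,255),True),(W(R,circ(.105,0,.11,.013)),(255,0,255),True)]
overlay(t,(435,175,508,262),8,"pics/a.png",G);overlay(s,(143,178,213,265),8,"pics/b.png",G)
o=np.hstack([cv2.imread("pics/a.png"),cv2.imread("pics/b.png")]);cv2.imwrite("pics/grate.png",cv2.resize(o,(800,int(o.shape[0]*800/o.shape[1])),interpolation=cv2.INTER_AREA))
# edge fit: refine pose by maximizing gradient along outline
from scipy.optimize import minimize
def score(c,skip):
    g=cv2.GaussianBlur(cv2.cvtColor(c["pixels"],cv2.COLOR_RGB2GRAY).astype(np.float32),(0,0),1.0)
    m=np.hypot(cv2.Sobel(g,5,1,0),cv2.Sobel(g,5,0,1))
    cs=[(.12,.075),(.12,-.075),(-.08,-.075),(-.08,.075)]
    P=np.vstack([np.linspace((*cs[i],.02),(*cs[(i+1)%4],.02),60) for i in range(4) if i not in skip])
    def f(p):
        q=proj(c,W(p,P)).astype(np.float32); return -float(cv2.remap(m,q[:,0].reshape(-1,1),q[:,1].reshape(-1,1),1).mean())
    return f
ft=score(t0,(1,));fs=score(s0,(1,))
for nm,f in(("top",ft),("scene",fs),("both",lambda p:ft(p)+fs(p))):
    r=minimize(f,R,method="Nelder-Mead",options=dict(initial_simplex=[R,(R[0]+.004,R[1],R[2]),(R[0],R[1]+.004,R[2]),(R[0],R[1],R[2]+.02)]));print(nm,r.x.round(4),r.fun,f(R))
d=cv2.absdiff(t["pixels"],t0["pixels"]).max(2); 
print("top diff cover/brush/bottle",[(d[a:b,c:e]>40).sum() for a,b,c,e in((120,178,335,395),(118,188,278,302),(125,165,405,440))])
```

```text
top [ 0.502  -0.3235 -0.2593] -153.17230224609375 -111.80901336669922
scene [ 0.4997 -0.3144 -0.2586] -105.79821014404297 -84.00886535644531
both [ 0.5025 -0.3153 -0.2571] -214.67527770996094 -195.81787872314453
top diff cover/brush/bottle [np.int64(0), np.int64(0), np.int64(0)]
```

View pics/grate.png

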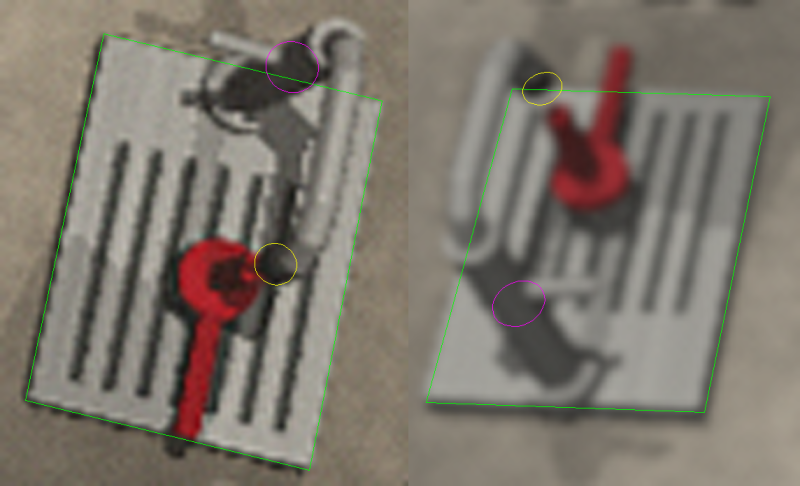

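View pics/top14f.png

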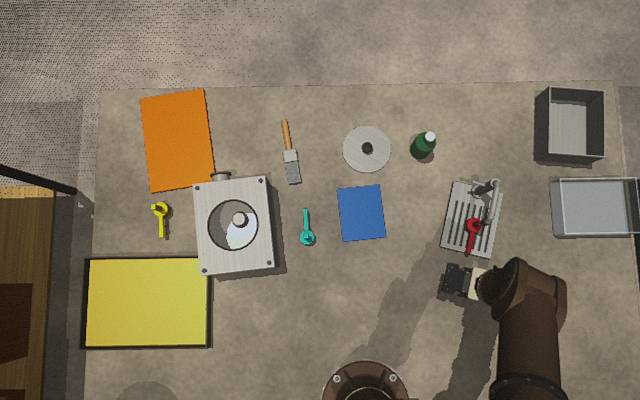

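The bystanders are unchanged in the image (0 differing pixels). The tray's visible +y side wall may bias its left edge, so I'll check the tray centre from the slots and the bright top edges.

Run:
```python
from ov9 import *
t0=load("top0.pkl");s0=load("scene0.pkl")
R=(.5008,-.320,-.2596)
# intensity profile along rinse y at z=.02, averaged over x -0.075..-0.02 (slot region clear of tap) 
ys=np.arange(-.095,.0951,.001)
for nm,c,xs in(("top",t0,np.arange(-.06,-.03,.002)),("scene",s0,np.arange(-.04,.0,.002))):
    g=cv2.cvtColor(c["pixels"],cv2.COLOR_RGB2GRAY).astype(np.float32)
    pr=[]
    for y in ys:
        q=proj(c,W(R,np.c_[xs,0*xs+y,0*xs+.02])).astype(np.float32)
        pr.append(cv2.remap(g,q[:,:1].copy(),q[:,1:].copy(),1).mean())
    pr=np.array(pr)
    from scipy.signal import find_peaks
    i,_=find_peaks(-pr,prominence=8);print(nm,"slots y mm",(ys[i]*1000).round(),"mean",ys[i].mean()*1000)
    print(" prof",[(int(round(y*1000)),int(v)) for y,v in zip(ys,pr) if abs(y)>.06 ][::2])
    # x profile
    xx=np.arange(-.1,.14,.002);yy=np.arange(.02,.06,.002)
    px=[g_ for g_ in [cv2.remap(g,*[a.copy() for a in np.split(proj(c,W(R,np.c_[0*yy+x,yy,0*yy+.02])).astype(np.float32),2,1)],1).mean() for x in xx]]
    print(" xprof",[(int(round(x*1000)),int(v)) for x,v in zip(xx,px) if x<-.06 or x>.1])
```

```text
top slots y mm [-56. -38. -20.  -2.  16.  34.  52.  76.] mean 7.750000000000091
 prof [(-95, 117), (-93, 118), (-91, 118), (-89, 118), (-87, 118), (-85, 118), (-83, 117), (-81, 114), (-79, 111), (-77, 116), (-75, 133), (-73, 153), (-71, 155), (-69, 154), (-67, 154), (-65, 155), (-63, 153), (-61, 139), (61, 160), (63, 156), (65, 156), (67, 159), (69, 161), (71, 153), (73, 114), (75, 64), (77, 72), (79, 106), (81, 124), (83, 125), (85, 124), (87, 125), (89, 125), (91, 125), (93, 126), (95, 126)]
 xprof [(-100, 115), (-98, 114), (-96, 114), (-94, 113), (-92, 113), (-90, 113), (-88, 113), (-86, 110), (-84, 97), (-82, 74), (-80, 81), (-78, 130), (-76, 163), (-74, 162), (-72, 159), (-70, 159), (-68, 158), (-66, 153), (-64, 137), (-62, 124), (100, 138), (102, 147), (104, 151), (106, 150), (108, 150), (110, 151), (112, 151), (114, 153), (116, 153), (118, 147), (120, 129), (122, 117), (124, 121), (126, 117), (128, 108), (130, 108), (132, 110), (134, 112), (136, 119), (138, 127)]
scene slots y mm [-79. -58. -39. -23.  -4.  14.  32.  50.  75.] mean -3.5555555555554754
 prof [(-95, 131), (-93, 1
[... 176 characters left out ...]
3, 129), (-61, 112), (61, 151), (63, 152), (65, 152), (67, 147), (69, 137), (71, 118), (73, 99), (75, 88), (77, 94), (79, 107), (81, 119), (83, 126), (85, 129), (87, 130), (89, 130), (91, 130), (93, 130), (95, 130)]
 xprof [(-100, 120), (-98, 121), (-96, 121), (-94, 121), (-92, 121), (-90, 120), (-88, 121), (-86, 123), (-84, 128), (-82, 134), (-80, 141), (-78, 147), (-76, 150), (-74, 152), (-72, 150), (-70, 146), (-68, 139), (-66, 134), (-64, 130), (-62, 128), (100, 151), (102, 152), (104, 152), (106, 153), (108, 154), (110, 154), (112, 152), (114, 148), (116, 132), (118, 113), (120, 90), (122, 79), (124, 77), (126, 90), (128, 103), (130, 113), (132, 119), (134, 122), (136, 121), (138, 118)]
```

Run:
```python
from ov9 import *
R=(.5008,-.320,-.2596)
for nm in("top","scene"):
    c=load(f"{nm}14.pkl");c0=load(f"{nm}0.pkl")
    p=c["pixels"].astype(np.float32);red=np.clip(p[:,:,0]-np.maximum(p[:,:,1],p[:,:,2]),0,None)
    red=np.clip((red-15)/60,0,1); b=(430,175,510,265) if nm=="top" else (140,160,215,260)
    M=np.zeros_like(red);M[b[1]:b[3],b[0]:b[2]]=red[b[1]:b[3],b[0]:b[2]]
    g=[]
    xs=np.arange(-.1,.05,.001);ys=np.arange(-.05,.05,.001)
    X,Y=np.meshgrid(xs,ys,indexing="ij");q=proj(c,W(R,np.c_[X.ravel(),Y.ravel(),0*X.ravel()+.06])).astype(np.float32)
    A=cv2.remap(M,q[:,:1].copy(),q[:,1:].copy(),1).reshape(X.shape)   # rectified at cap/handle top plane
    # handle centreline y and tip
    h=(xs>-.075)&(xs<-.035)
    for x0,x1 in((-.075,-.055),(-.055,-.035)):
        h=(xs>x0)&(xs<x1);w=A[h].sum(0);print(nm,"handle y mm at",x0,x1,1000*(w*ys).sum()/w.sum())
    k=(np.abs(ys)<.006); prof=A[:,k].mean(1);print(" tip x",1000*xs[np.argmax(prof>.5)])
    for dx in(-.008,0):
        i=np.argmin(abs(xs-dx));w=A[i]>.4;print(" cap row",dx,1000*ys[w].min(),1000*ys[w].max())
```

```text
top handle y mm at -0.075 -0.055 0.9516219462940584
top handle y mm at -0.055 -0.035 0.919289325445492
 tip x -80.99999999999999
 cap row -0.008 -16.999999999999975 20.00000000000006
 cap row 0 -18.999999999999975 21.00000000000006
scene handle y mm at -0.075 -0.055 -0.6501920689709845
scene handle y mm at -0.055 -0.035 -6.022453133678295
 tip x -82.99999999999999
 cap row -0.008 -17.999999999999975 18.000000000000057
 cap row 0 -20.99999999999998 20.00000000000006
```

The strainer is about 3 mm from the grate's centre, close to the 2 mm calibration uncertainty, so regrasping isn't worth the risk. The gripper is clear of everything, so I'm handing in.

```bash
python3 -c "
from workcell import *
print(finish_job())"
```

```text
the job is handed in; nothing more can be done
None
```

I lifted the red-capped strainer out through the port by its stem, stood it mid-mat and let go. I then took it by the handle, slid it in under the tap from the open side, set it on the grate and let go. I handed the job in at about 26 s; no verdict is reported.

**Last checks**
- **Standing:** both cameras show it upright on the grate under the outlet, with the gripper clear of it.
- **Bystanders:** the top view shows no change at the cover, the brush or the bottle.
- **Forces:** no reading taken at the end of a move passed about 8 N, and none suggested the tap had been bumped.

**What disagreed:** my first estimate of the grate's pose, which I placed by, was about 2 mm off sideways. A check from the tray's slots and edges puts the strainer about 3 mm off the outlet's axis. The automatic edge fit of the tray disagreed between the cameras by up to 9 mm, so I did not use it. I left the strainer where it stood rather than risk regrasping it.

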